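# Lever the griddle up onto its drop leg

### The arm

A 6-joint arm with a two-finger parallel gripper is mounted at the origin on a cart in front of the work surface, level with it; the furniture and walls round the work are solid. World frame = base frame: x ahead of the robot, y to its left, z up, the work surface at z = 0. Lengths are in m, angles in rad, forces in N, time in s.
With the tool pointing down it reaches from about 0.375 to 0.9 m from the base axis. Payload 3.1 kg.
Tool frame: the origin (TCP) lies on the mounting face of the last link; the fingertips stand 182 mm ahead of it and the grasp point (between the pads) lies 164 mm ahead of it; z points along the fingers, y is the direction in which the jaws open and shut (so a half turn about z gives the same grasp; the last joint's range is limited). The gripper opens to 87 mm and grips with 3 to 60 N. Pads are 19 mm wide; open, the fingers measure 117 mm over their backs; the gripper's body (75 mm by 190 mm) begins 51 mm behind the grasp point.
Start: joints at [1.125, 0.527, 1.433, -0, 1.181, -0.178], TCP at [0.165, 0.603, 0.405] pointing down, gripper open.
Joint ranges: [-3.08, 3.08], [-0.75, 2.2], [0.22, 2.44], [-1.43, 4.57], [0, 2.65], [-2.85, 2.85]. Speed limits (rad/s): [2.79, 2.79, 3.14, 3.14, 3.14, 3.14].

### API

Orientations are given as a unit quaternion [x, y, z, w].
In Python, from rig import robot, camera, camera_model gives the robot as it stands.
- The arm moves only by the tool drive_tool, never from a script. Its argument "plan" is a list that holds one entry, the list of rows, each a list of 6 numbers: the shift along the world's x, y, z in units of 2.5 cm (1.0 is 2.5 cm), then the turn, a rotation vector about the world's x, y, z in units of 6 degrees (1.0 is 6 degrees). A call has 1 to 8 rows; each row shifts and turns the commanded pose from where the row before left it; what a row does not reach is not made up. A row lasts 1/8 s, in which the tool goes at most 62.5 mm and 10.7 degrees, less where a joint would pass 70% of its speed; a pose out of reach is approached as far as the arm can. A call with a number of a shift or a turn outside -1 to 1 is refused whole. A call with a gripper value outside its range is refused whole. "grip" is the closure, from 0 (fully open) to 1 (shut), set as the call begins (left out, the last holds). The fingers move at their own pace and stop on an object; "force" is the grip in N (left out, the last holds). Time passes only in rows, so rows that do not move let the fingers close. It gives the time, the measured TCP pose, the force and the opening at its end, in the units of the state.
- robot.get_obs(): the state, without advancing time (a new reading comes with each control period).
- camera(name): name is "scene" or "top" or "wrist"; returns the picture (480x640x3 uint8, red, green, blue); there is no depth.
- camera_model(name): a dict with "K" (3x3 intrinsics, pixels), "world_to_cam" (4x4, takes a point from world to camera coordinates); the wrist camera has in their place "tool_from_camera" (4x4, takes a point from camera to tool coordinates, whose origin is the TCP and whose axes are the flange's). Camera axes: x right, y up, looking along -z (the intrinsics and any distortion apply to the point x, -y, -z); pixel columns grow to the right and rows downward; lengths in m; the calibration is good to about 2 mm. The wrist camera is an equidistant fisheye: a pixel r from the principal point sees the ray r / f radians off the axis. A picture is of the moment at which its call begins: read the wrist's pose just before it. camera_model takes no time and is no camera call.
- robot.hand_in(): hands the job in, once; it reports no verdict.
The state is a dict: "time": time; "q": joint angles; "joint_velocities": joint speeds; "joint_torque": joint torques, N m; "position": TCP position; "tool_rot": TCP orientation; "ft_force": force on the tool from outside, world axes, zero at the start; "moment": the same for the moment, N m; "grip_width": finger opening in m.
Only numpy, scipy, OpenCV 4.12 (cv2) and the standard library are available. Lean on these libraries where they do the work, as an engineer would, in place of code of your own. Each camera call takes 0.05 s, during which the arm holds its last target.

### The job

Prop up the left edge of the heavy griddle on its drop leg, so that it will drain towards its grease drawer: stand the wooden block in front of that edge, lay the pry bar over the block with its toe under the edge, and lever the edge up until the leg has swung fully home. Let the griddle down gently onto the leg without shoving it along the worktop or disturbing the squat jar or the pepper grinder, then draw the bar out and lay it flat on the worktop, clear of the griddle.

Things in the scene. Friction and masses are not known exactly. Their poses are not given: they have to be found in the camera images.
- griddle: Heavy loose griddle (about 7.5 kg): steel box with ribbed iron plate, 240 (x) x 280 (y) x 89 mm high. Origin: centre of its footprint at worktop level, z up, +y left to the edge to raise, -x (knob, drawer) towards the robot. Flat underside 20 mm up on four rubber feet, 24 mm across, at x +-90, y +-115 mm. Tips about its right feet; the left edge takes 27 to 40 N to lift.
- left_edge (a point): Middle of the lower left edge of the griddle's box (griddle x 0, y 140, z 20 mm), the edge to pry up; free of feet for 70 mm either way along it.
- right_edge (a point): Middle of the lower right edge of the griddle's box (griddle frame x 0, y -140, z 20 mm).
- leg (a joint): Drop leg, rad: 0 folded to the right, 0.87 upright, 1.04 fully home. A U of 8 mm rod under the box, 37 mm arms outside its near and far sides, pivots at griddle y 75, z 28 mm. A light spring swings it down as the edge rises, past upright at about 17 mm of rise; let down on it, the edge stands 37 mm above the worktop. A bar pushed over 45 mm under the edge blocks it.
- block: Loose dark hardwood fulcrum block, 56 mm (its x) by 64 mm (its y), 36 mm high, 0.25 kg: 24 mm high base with a half-round crown of 12 mm radius running along its x. Origin: centre of its underside, z up. Grasp across the 56 mm. With the crown about 60 mm out from the griddle's edge and the bar sloping up about 0.4 rad over it, the toe goes 20 mm under the edge.
- bar: Loose pry bar lying flat, 300 mm along its x, 0.25 kg: steel blade 20 mm wide, 6 mm thick (3.5 mm over the last 30 mm), flat underside at z 0 from x 10 to the toe at x 150; wooden handle 26 mm wide, 24 mm high, x -150 to -36. Origin: middle of its length, on the underside, z up. Balances near x -50.
- bar_toe (a point): Toe tip of the bar, on its underside (bar frame x 150, z 0 mm).
- bar_grip (a point): Point in the middle of the handle's thickness (bar frame x -80, z 12 mm), a good place to grasp across the 26 mm.
- pepper_grinder: Bystander: small glass grinder with a black cap, 43 mm across, 112 mm high. Origin: centre of its underside.
- jar_cashew: Bystander: squat clip-top glass jar, 114 mm across, 99 mm high. Origin: centre of its underside.
There are look-alikes about, which are no part of the job. What is shaped like the block but yellow is not meant.

How it is judged:
By the outcome, as a careful person would: the job done as asked, in the order asked, and still so for the second after the job is handed in, with the robot touching nothing.
It also fails if it takes over 72 s, if anything falls off the work surface, if the arm or the gripper's body presses on something with over 40 N, if the wrist force passes 120 N, or if a joint passes its speed limit or range.

## Working session

There is one attempt and no reset: what is moved stays moved. The work goes in short steps, Python scripts to look and compute and a tool call to move; the robot and the scene stay as the last step left them, time stands still between calls to the robot, and variables do not carry over. Pictures are saved under pics/ and viewed, and the job is handed in when it is done.

Besides the shell and the picture viewer there is one more tool, called in YAML: its name, and indented under it one key for each argument. drive_tool: Moves the arm, as the interface text tells. Shifts and turns lie within -1 to 1; 1 stands for 2.5 cm of shift or 6 degrees of turn. Its arguments: {"type":"object","properties":{"plan":{"type":"array","items":{"type":"array","items":{"type":"array","items":{"type":"number","minimum":-1,"maximum":1}}}},"grip":{"type":"number"},"force":{"type":"number"}},"required":["plan"]}

```bash
ls; mkdir -p pics; cat > look.py <<'E'
from rig import robot, camera, camera_model
import cv2,sys,numpy as np
E
python3 - <<'E'
from rig import robot, camera, camera_model
import cv2
for n in ("scene","top"):
    cv2.imwrite(f"pics/{n}0.png",camera(n)[:,:,::-1]); 
    m=camera_model(n); print(n,m)
print(camera_model("wrist")); print(robot.get_obs())
E
```

```text
pics
scene {'K': array([[596.81884504,   0.        , 323.41993998],
       [  0.        , 596.81884504, 239.69616996],
       [  0.        ,   0.        ,   1.        ]]), 'world_to_cam': array([[ 0.44029027, -0.89776987,  0.01239947, -0.31602081],
       [ 0.69458896,  0.34933092,  0.6288991 , -0.42652757],
       [-0.56893818, -0.26828562,  0.77738805, -1.18433601],
       [ 0.        ,  0.        ,  0.        ,  1.        ]])}
top {'K': array([[560.83780768,   0.        , 321.77598813],
       [  0.        , 560.83780768, 245.93353148],
       [  0.        ,   0.        ,   1.        ]]), 'world_to_cam': array([[-0.01483742, -0.99973834, -0.01741006, -0.06113596],
       [ 0.99502557, -0.01647842,  0.09824757, -0.57576839],
       [-0.09850875, -0.01586571,  0.9950097 , -1.23256561],
       [ 0.        ,  0.        ,  0.        ,  1.        ]])}
{'K': array([[371.64829954,   0.        , 316.96711879],
       [  0.        , 371.64829954, 242.30966839],
       [  0.        ,   0.        ,   1.        ]]), 'tool_from_camera': array([[-1.12419591e-03,  9.64975478e-01,  2.62337688e-01,
[... 291 characters left out ...]
: 0.1, 'q': array([ 1.12449045e+00,  5.28381466e-01,  1.43375899e+00, -1.52648991e-05,
        1.18139465e+00, -1.78505844e-01]), 'joint_velocities': array([-4.48335349e-05, -1.64074744e-03, -2.45849667e-03, -1.68332159e-03,
       -2.10039738e-03,  1.72603746e-03]), 'joint_torque': array([-1.59513197e-04, -4.40982163e+01, -1.77149999e+01,  6.34869095e-02,
        5.33777545e-02, -5.93767527e-05]), 'position': array([0.16522597, 0.60245171, 0.40386889]), 'tool_rot': array([ 1.33497314e-01,  9.91048699e-01, -9.26387019e-04, -2.91789336e-04]), 'ft_force': array([ 0.39757818, -0.04717871, -1.14584023]), 'moment': array([-0.02855018,  0.02893337,  0.03093814]), 'grip_width': 0.08663329816126523}
```

View pics/scene0.png

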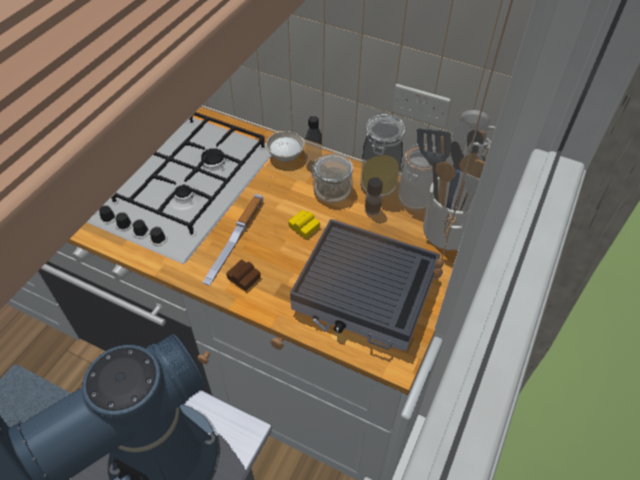

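View pics/top0.png

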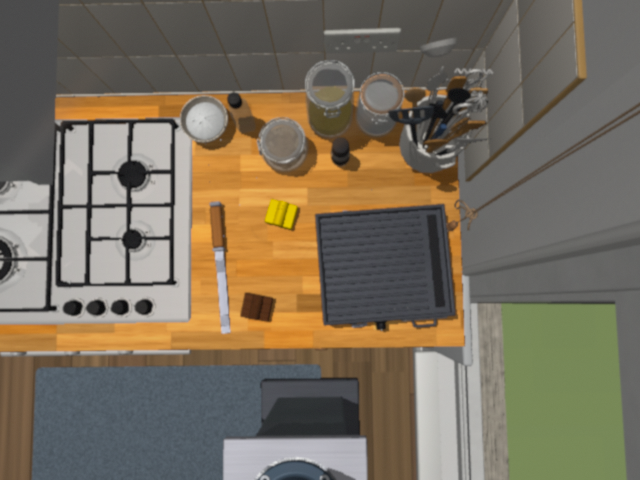

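Top view: the griddle is at about (385,265) and the bar at (220,265), handle away from the robot. The dark block is at (257,307) and its yellow look-alike at (282,214). The squat jar is at (283,143) and the pepper grinder at (341,150). I'll enlarge the candidates and measure.

```bash
cat > look.py <<'E'
from rig import robot, camera, camera_model
import cv2,sys,numpy as np
def ray(n,uv,z):
    m=camera_model(n);K=m["K"];T=m["world_to_cam"];R=T[:3,:3];t=T[:3,3]
    d=np.array([(uv[0]-K[0,2])/K[0,0],-(uv[1]-K[1,2])/K[1,1],-1.])
    o=-R.T@t;d=R.T@d
    return o+d*(z-o[2])/d[2]
def proj(n,p):
    m=camera_model(n);K=m["K"];T=m["world_to_cam"];c=T[:3,:3]@np.asarray(p,float)+T[:3,3]
    return np.array([K[0,0]*c[0]/-c[2]+K[0,2],K[1,1]*-c[1]/-c[2]+K[1,2]])
E
python3 - <<'E'
from look import *
im=cv2.imread("pics/top0.png")
c=im[190:350,185:345]; cv2.imwrite("pics/c1.png",cv2.resize(c,(800,600) if 0 else (800,800))[:600] if 0 else cv2.resize(c,(600,600),interpolation=cv2.INTER_CUBIC))
c=im[195:345,305:470]; cv2.imwrite("pics/c2.png",cv2.resize(c,(660,600),interpolation=cv2.INTER_CUBIC))
E
```

```text
(no output)
```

View pics/c1.png

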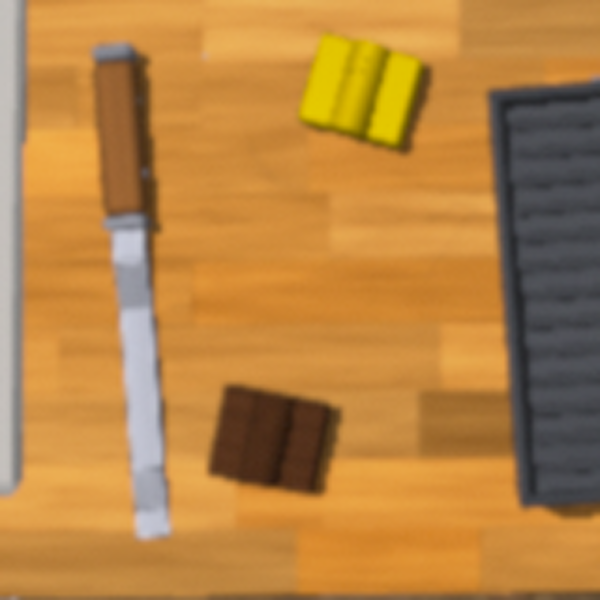

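View pics/c2.png

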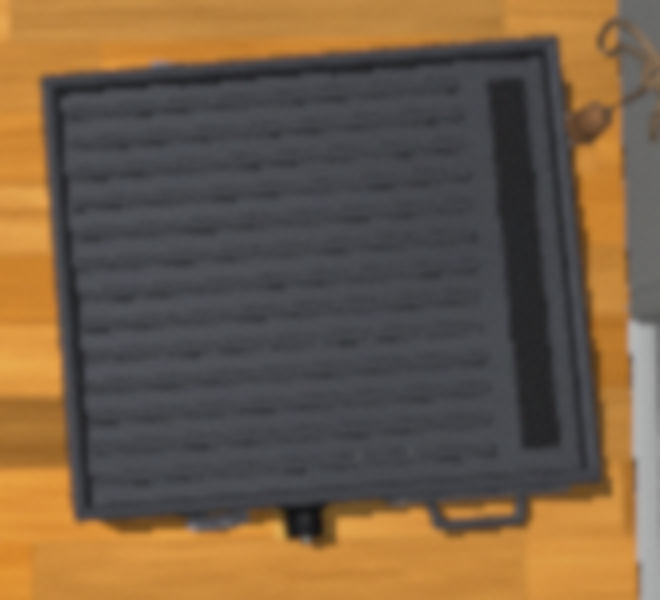

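```bash
python3 - <<'E'
from look import *
np.set_printoptions(precision=4,suppress=True)
g=[np.array(p)/4+[305,195] for p in [(42,78),(556,38),(602,485),(78,520)]]
G=np.array([ray("top",p,0.089) for p in g]);print(G);print([np.linalg.norm(G[i]-G[(i+1)%4]) for i in range(4)])
c=G.mean(0)
ey=(G[0]+G[3]-G[1]-G[2])/2;print("c",c,"yaw",np.degrees(np.arctan2(-ey[0],ey[1])), 'from x', np.degrees(np.arctan2(*(G[0]+G[1]-G[2]-G[3])[[1,0]])))
for n in("top","scene"):
  im=cv2.imread(f"pics/{n}0.png");h=cv2.cvtColor(im,cv2.COLOR_BGR2HSV)
  # dark block
  m=(h[...,2]<90)&(h[...,1]>80)
  m=m.astype(np.uint8)
  roi=np.zeros_like(m)
  if n=="top": roi[285:330,235:280]=1
  else: roi[255:295,222:265]=1
  m*=roi
  cs,_=cv2.findContours(m,0,2);k=max(cs,key=cv2.contourArea)
  r=cv2.minAreaRect(k);print(n,r)
  for z in(0.024,0.0): print(z,ray(n,r[0],z), [ray(n,p,z) for p in cv2.boxPoints(r)])
f=600/160
for nm,p,z in [("butt",(112,50),.02),("hend",(125,220),.02),("toe",(153,535),.003),("blade0",(129,235),0.01)]:
  q=np.array(p)/f+[185,190];print(nm,q,ray("top",q,z))
for nm,p,z in [("jar",(283,143),.09),("pepper",(341,148),.1),("hob",(190,200),0),("yblk",(282,214),.024)]: print(nm,ray("top",p,z))
E
```

```text
[[ 0.6368 -0.0587  0.089 ]
 [ 0.6536 -0.3347  0.089 ]
 [ 0.4155 -0.3501  0.089 ]
 [ 0.4011 -0.0744  0.089 ]]
[np.float64(0.2765190903245375), np.float64(0.23869249560701766), np.float64(0.27612208843686564), np.float64(0.2362253102141971)]
c [ 0.5268 -0.2045  0.089 ] yaw 3.2343814750175164 from x 3.7703280998909867
top ((257.73077392578125, 306.8461608886719), (28.43684196472168, 23.337820053100586), 11.309932708740234)
0.024 [0.4407 0.075  0.024 ] [array([0.422 , 0.1114, 0.024 ]), array([0.4728, 0.1011, 0.024 ]), array([0.4594, 0.0386, 0.024 ]), array([0.4088, 0.0491, 0.024 ])]
0.0 [0.4405 0.0782 0.    ] [array([0.4215, 0.1153, 0.    ]), array([0.4732, 0.1048, 0.    ]), array([0.4596, 0.0411, 0.    ]), array([0.408 , 0.0518, 0.    ])]
scene ((243.75003051757812, 275.7500305175781), (26.16295051574707, 25.455841064453125), 45.0)
0.024 [0.4314 0.0726 0.024 ] [array([0.4125, 0.112 , 0.024 ]), array([0.4784, 0.1015, 0.024 ]), array([0.4503, 0.0332, 0.024 ]), array([0.3866, 0.0451, 0.024 ])]
0.0 [0.4452 0.0834 0.    ] [array([0.4258, 0.1236, 0.    ]), array([0.4931, 0.1128, 0.    ]), array([0.4645, 0.0432, 0.    ]), array([0.3994, 0.0553, 0.    ])]
butt [214.8667 203.3333] [0.6774 0.1729 0.02  ]
hend [218.3333 248.6667] [0.5732 0.1646 0.02  ]
toe [225.8    332.6667] [0.3835 0.1505 0.003 ]
blade0 [219.4    252.6667] [0.5649 0.1642 0.01  ]
jar [0.7952 0.01   0.09  ]
pepper [ 0.7788 -0.1159  0.1   ]
hob [0.6899 0.2351 0.    ]
yblk [0.6494 0.0191 0.024 ]
```

Candidates for the block: the dark one at (257,307) and the yellow one at (282,214). The enlarged crop shows the dark hardwood one with its crown, so that is the right one. I'll move above it.

drive_tool:
  plan:
    - [[0.46, -0.88, -0.17, 0, 0, -0.6], [0.46, -0.88, -0.17, 0, 0, -0.6], [0.46, -0.88, -0.17, 0, 0, -0.6], [0.46, -0.88, -0.17, 0, 0, -0.6], [0.46, -0.88, -0.17, 0, 0, -0.6], [0.46, -0.88, -0.17, 0, 0, -0.6], [0.46, -0.88, -0.17, 0, 0, -0.6], [0.46, -0.88, -0.17, 0, 0, -0.6]]
  grip: 0

```text
time: 1.1
position: [0.2575, 0.4259, 0.3703]
tool_rot: [0.377, 0.926, -0.0, -0.0]
ft_force: [0.4, 0.8, -0.2]
grip_width: 0.087
```

drive_tool:
  plan:
    - [[0.46, -0.88, -0.17, 0, 0, -0.6], [0.46, -0.88, -0.17, 0, 0, -0.6], [0.46, -0.88, -0.17, 0, 0, -0.6], [0.46, -0.88, -0.17, 0, 0, -0.6], [0.46, -0.88, -0.17, 0, 0, -0.6], [0.46, -0.88, -0.17, 0, 0, -0.6], [0.46, -0.88, -0.17, 0, 0, -0.6], [0.46, -0.88, -0.17, 0, 0, -0.6]]

```text
time: 2.1
position: [0.3496, 0.25, 0.3365]
tool_rot: [0.595, 0.804, -0.0, -0.0]
ft_force: [1.1, 0.1, -1.1]
grip_width: 0.0871
```

drive_tool:
  plan:
    - [[0.46, -0.88, -0.17, 0, 0, -0.6], [0.46, -0.88, -0.17, 0, 0, -0.6], [0.46, -0.88, -0.17, 0, 0, -0.6], [0.46, -0.88, -0.17, 0, 0, -0.6], [0.46, -0.88, -0.17, 0, 0, -0.6], [0.46, -0.88, -0.17, 0, 0, -0.6], [0.46, -0.88, -0.17, 0, 0, -0.6], [0.46, -0.88, -0.17, 0, 0, -0.6]]

```text
time: 3.1
position: [0.4416, 0.0739, 0.3024]
tool_rot: [0.776, 0.63, -0.0, -0.0]
ft_force: [-0.1, 0.7, -0.4]
grip_width: 0.0871
```

drive_tool:
  plan:
    - [[0, 0, 0, 0, 0, 0], [0, 0, 0, 0, 0, 0]]

```text
time: 3.35
position: [0.4408, 0.075, 0.3026]
tool_rot: [0.776, 0.631, -0.0, -0.001]
ft_force: [0.2, -0.6, -1.4]
grip_width: 0.0873
```

```bash
cat >> look.py <<'E'
from scipy.spatial.transform import Rotation as Rn
def wpose():
    o=robot.get_obs();T=np.eye(4);T[:3,:3]=Rn.from_quat(o["tool_rot"]).as_matrix();T[:3,3]=o["position"];return T@camera_model("wrist")["tool_from_camera"]
def wray(uv,z,W):
    K=camera_model("wrist")["K"];d=np.array(uv,float)-K[:2,2];r=np.hypot(*d);th=r/K[0,0]
    v=np.array([np.sin(th)*d[0]/r,-np.sin(th)*d[1]/r,-np.cos(th)]);v=W[:3,:3]@v
    return W[:3,3]+v*(z-W[2,3])/v[2]
def st():
    o=robot.get_obs();R=Rn.from_quat(o["tool_rot"]).as_matrix()
    np.set_printoptions(precision=4,suppress=True)
    print("t",o["time"],"pos",o["position"],"jaw",np.degrees(np.arctan2(R[1,1],R[0,1])),"z",R[:,2],"grasp",o["position"]+.164*R[:,2],"F",o["ft_force"],"w",o["grip_width"])
E
python3 - <<'E'
from look import *
st();W=wpose();np.save("W1.npy",W)
cv2.imwrite("pics/w1.png",camera("wrist")[:,:,::-1])
E
```

```text
t 3.35 pos [0.4408 0.075  0.3026] jaw -11.718193247725676 z [-0.0014  0.0003 -1.    ] grasp [0.4406 0.0751 0.1386] F [ 0.2357 -0.6096 -1.368 ] w 0.08729622176100059
```

View pics/w1.png

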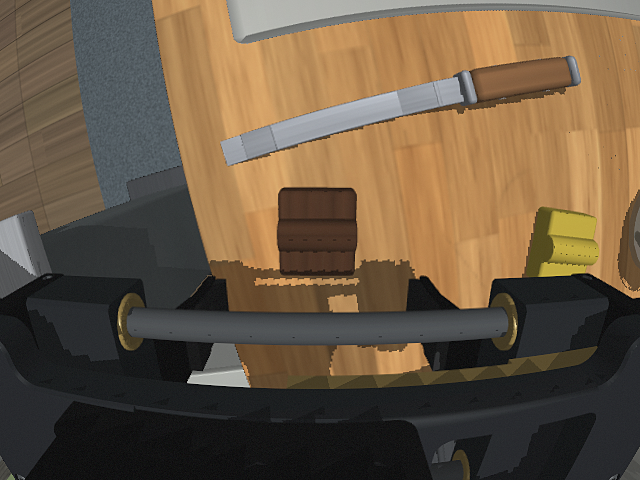

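The dark block spans (278–356, 187–275) in the wrist view, lined up with the jaws. The toe is at about (230,152) and the handle butt at about (575,70).

```bash
python3 - <<'E'
from look import *
np.set_printoptions(precision=4,suppress=True)
W=np.load("W1.npy")
P=[wray(p,.022,W) for p in [(279,189),(355,189),(355,274),(279,274)]];print(np.array(P),np.mean(P,0))
for p in [(231,165),(222,141)]:print("toe",wray(p,.002,W))
for p in [(571,57),(579,84)]:print("butt",wray(p,.018,W))
for p in [(463,73),(471,102)]:print("ferrule",wray(p,.012,W))
E
```

```text
[[0.4221 0.1188 0.022 ]
 [0.4748 0.1078 0.022 ]
 [0.4633 0.045  0.022 ]
 [0.4074 0.0566 0.022 ]] [0.4419 0.082  0.022 ]
toe [0.3873 0.1432 0.002 ]
toe [0.3846 0.163  0.002 ]
butt [0.6806 0.1877 0.018 ]
butt [0.6841 0.1641 0.018 ]
ferrule [0.575  0.1797 0.012 ]
ferrule [0.5769 0.1566 0.012 ]
```

drive_tool:
  plan:
    - [[0.04, 0.16, -0.8, 0, 0, 0], [0, 0, -0.8, 0, 0, 0], [0, 0, -0.8, 0, 0, 0], [0, 0, -0.8, 0, 0, 0], [0, 0, -0.8, 0, 0, 0], [0, 0, -0.66, 0, 0, 0], [0, 0, 0, 0, 0, 0]]

```text
time: 4.28
position: [0.4416, 0.0795, 0.1856]
tool_rot: [0.775, 0.632, -0.001, -0.001]
ft_force: [-0.2, 0.1, 0.0]
grip_width: 0.0868
```

drive_tool:
  plan:
    - [[0, 0, 0, 0, 0, 0], [0, 0, 0, 0, 0, 0], [0, 0, 0, 0, 0, 0], [0, 0, 0, 0, 0, 0], [0, 0, 0, 0, 0, 0]]
  grip: 1
  force: 20

```text
time: 4.9
position: [0.442, 0.0787, 0.1866]
tool_rot: [0.776, 0.631, -0.0, -0.0]
ft_force: [-1.2, 1.0, 5.6]
grip_width: 0.0559
```

```bash
python3 - <<'E'
from look import *
st();cv2.imwrite("pics/w2.png",camera("wrist")[:,:,::-1])
E
```

```text
t 4.9 pos [0.442  0.0787 0.1866] jaw -11.748547607265472 z [-0.0005  0.0001 -1.    ] grasp [0.442  0.0787 0.0226] F [-1.2163  1.0374  5.63  ] w 0.055907608751782974
```

View pics/w2.png

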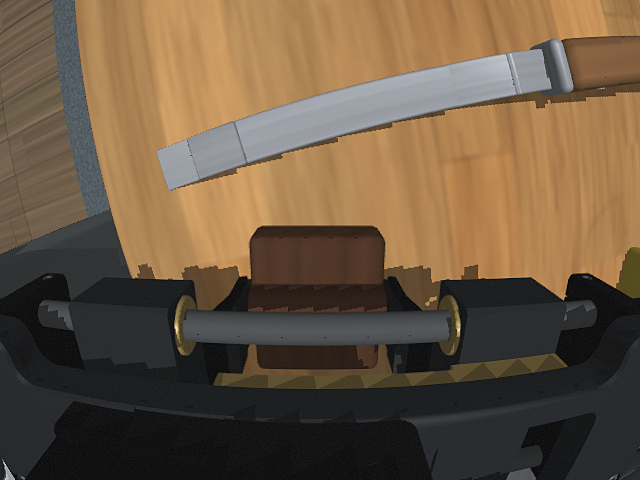

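```bash
python3 - <<'E'
from look import *
W=wpose();o=robot.get_obs();g=o["position"]
a=np.radians(-11.75);ex=np.array([np.cos(a),np.sin(a)]);ey=np.array([-ex[1],ex[0]])
for p,z in [((251,237),.024),((384,237),.024),((258,227),0),((376,227),0),((250,284),.024),((386,284),.024)]:
  q=wray(p,z,W)[:2]-g[:2];print(p,q@ex,q@ey)
E
```

```text
(251, 237) -0.02657308712250502 0.03433226080347217
(384, 237) 0.02697113251239873 0.034278468239814466
(258, 227) -0.027493286080325998 0.03295532087119818
(376, 227) 0.027460637192361075 0.032898779731739936
(250, 284) -0.028100524570670738 0.014010092119834231
(386, 284) 0.028899878115087093 0.013942564339136487
```

drive_tool:
  plan:
    - [[0, 0, 0.5, 0, 0, 0], [0, 0, 0.7, 0, 0, 0], [0.6, -0.7, 0, 0, 0, 0.5], [0.6, -0.7, 0, 0, 0, 0.5], [0.6, -0.7, 0, 0, 0, 0.5], [0.6, -0.7, 0, 0, 0, 0.5], [0.5, -0.6, 0, 0, 0, 0.54], [0, 0, 0, 0, 0, 0]]

```text
time: 5.95
position: [0.516, -0.0073, 0.2167]
tool_rot: [0.686, 0.727, 0.001, 0.001]
ft_force: [-1.1, 0.5, -1.5]
grip_width: 0.0558
```

```bash
python3 - <<'E'
from look import *
st();W=wpose();np.save("W3.npy",W)
cv2.imwrite("pics/w3.png",camera("wrist")[:,:,::-1])
cv2.imwrite("pics/t3.png",cv2.resize(camera("top")[190:350,185:465][:,:,::-1],None,fx=2.8,fy=2.8,interpolation=cv2.INTER_CUBIC))
E
```

```text
t 5.95 pos [ 0.516  -0.0073  0.2167] jaw 3.3542952310135807 z [ 0.0026 -0.0006 -1.    ] grasp [ 0.5164 -0.0074  0.0527] F [-1.0933  0.5448 -1.5057] w 0.055842432579572276
```

View pics/w3.png

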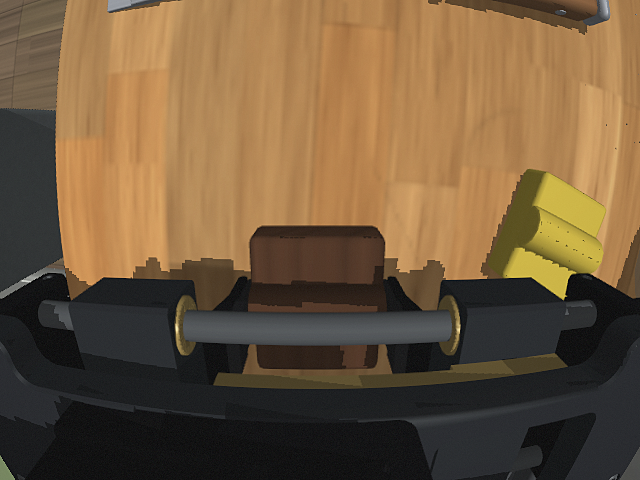

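View pics/t3.png

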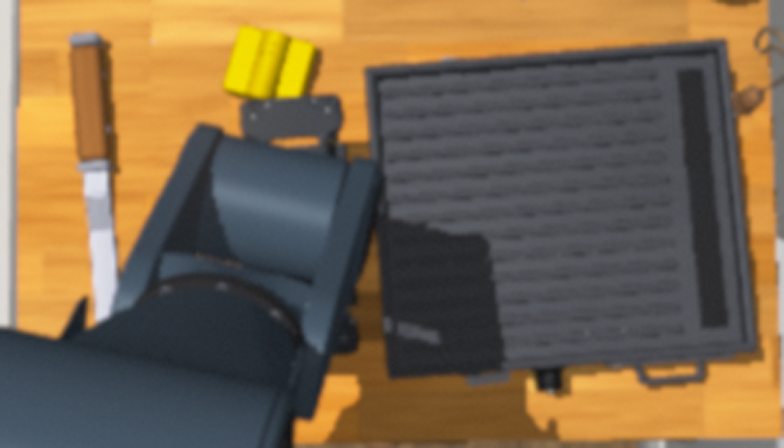

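drive_tool:
  plan:
    - [[-0.04, 0.04, -0.4, 0, 0, 0], [0, 0, -0.4, 0, 0, 0], [0, 0, -0.25, 0, 0, 0], [0, 0, -0.15, 0, 0, 0], [0, 0, 0, 0, 0, 0]]

```text
time: 6.68
position: [0.5135, -0.005, 0.1865]
tool_rot: [0.685, 0.728, -0.0, -0.001]
ft_force: [-1.4, 1.2, 3.6]
grip_width: 0.0559
```

drive_tool:
  plan:
    - [[0, 0, 0, 0, 0, 0], [0, 0, 0, 0, 0, 0], [0, 0, 0, 0, 0, 0], [0, 0, 0.3, 0, 0, 0], [0, 0, 0.7, 0, 0, 0], [0, 0, 1, 0, 0, 0], [0, 0, 1, 0, 0, 0], [0, 0, 0, 0, 0, 0]]
  grip: 0

```text
time: 7.68
position: [0.5145, -0.0054, 0.2632]
tool_rot: [0.685, 0.728, 0.001, 0.002]
ft_force: [0.8, -0.4, 0.3]
grip_width: 0.0867
```

```bash
python3 - <<'E'
from look import *
st();W=wpose();np.save("W4.npy",W)
cv2.imwrite("pics/w4.png",camera("wrist")[:,:,::-1])
E
```

```text
t 7.675 pos [ 0.5145 -0.0054  0.2632] jaw 3.499584847967929 z [ 0.0047 -0.0011 -1.    ] grasp [ 0.5152 -0.0056  0.0992] F [ 0.7586 -0.4208  0.2841] w 0.08665353399871072
```

View pics/w4.png

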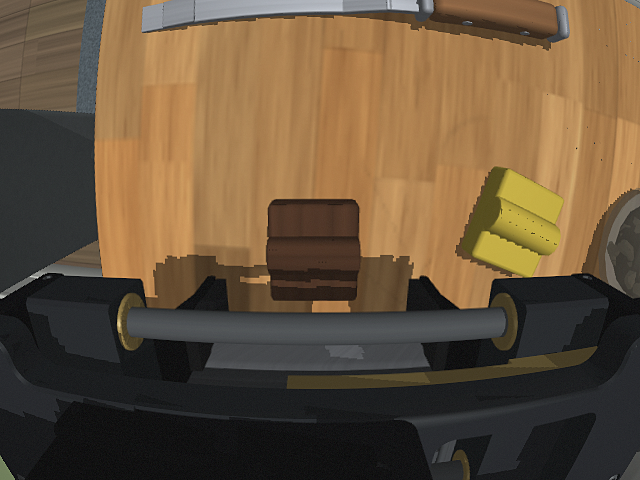

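drive_tool:
  plan:
    - [[0.24, 0.44, 0, 0, 0, -0.93], [0.24, 0.44, 0, 0, 0, -0.93], [0.24, 0.44, 0, 0, 0, -0.93], [0.24, 0.44, 0, 0, 0, -0.93], [0.24, 0.44, 0, 0, 0, -0.93], [0.24, 0.44, 0, 0, 0, -0.93], [0.24, 0.44, 0, 0, 0, -0.93], [0.24, 0.44, 0, 0, 0, -0.93]]
  grip: 0.3

```text
time: 8.72
position: [0.5616, 0.0831, 0.2598]
tool_rot: [0.911, 0.412, -0.001, -0.001]
ft_force: [0.9, 0.2, 1.1]
grip_width: 0.0614
```

drive_tool:
  plan:
    - [[0.24, 0.44, 0, 0, 0, -0.93], [0.24, 0.44, 0, 0, 0, -0.93], [0.24, 0.44, 0, 0, 0, -0.93], [0.24, 0.44, 0, 0, 0, -0.93], [0.24, 0.44, 0, 0, 0, -0.93], [0.24, 0.44, 0, 0, 0, -0.93], [0.24, 0.44, 0, 0, 0, -0.93], [0.24, 0.44, 0, 0, 0, -0.93]]

```text
time: 9.72
position: [0.6095, 0.171, 0.2595]
tool_rot: [0.999, 0.035, -0.001, 0.0]
ft_force: [0.0, -0.5, 0.1]
grip_width: 0.0612
```

drive_tool:
  plan:
    - [[0, 0, 0, 0, 0, 0], [0, 0, 0, 0, 0, 0]]

```text
time: 9.98
position: [0.6093, 0.1704, 0.2603]
tool_rot: [0.999, 0.037, -0.001, 0.0]
ft_force: [-0.7, -0.4, -0.0]
grip_width: 0.0611
```

```bash
python3 - <<'E'
from look import *
st();W=wpose();np.save("W5.npy",W)
cv2.imwrite("pics/w5.png",camera("wrist")[:,:,::-1])
im=camera("top")[:,:,::-1];cv2.imwrite("pics/t5full.png",im)
cv2.imwrite("pics/t5.png",cv2.resize(im[190:350,185:465],None,fx=2.8,fy=2.8,interpolation=cv2.INTER_CUBIC))
E
```

```text
t 9.975 pos [0.6093 0.1704 0.2603] jaw -85.70450227430386 z [-0.0022 -0.0004 -1.    ] grasp [0.6089 0.1703 0.0963] F [-0.6581 -0.3915 -0.006 ] w 0.06108065141313927
```

View pics/w5.png

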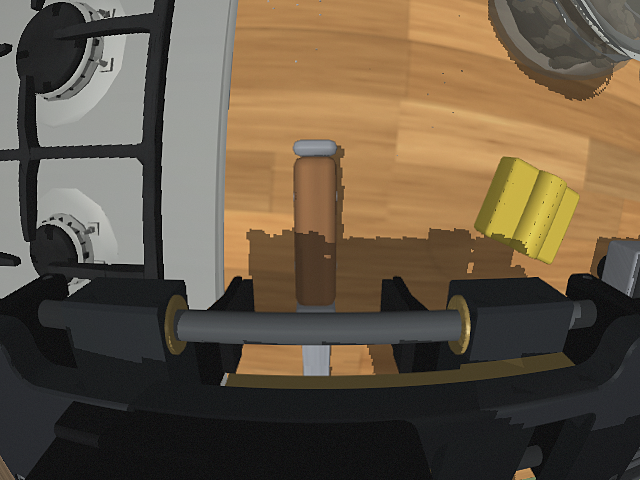

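View pics/t5.png

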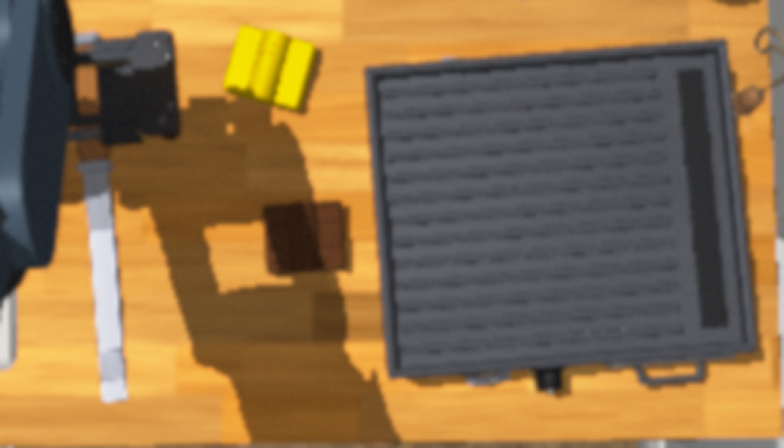

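```bash
python3 - <<'E'
from look import *
np.set_printoptions(precision=4,suppress=True)
W=np.load("W5.npy")
for n,p,z in [("butt",(315.5,148),.014),("buttend",(315.5,141),.012),("h1",(316,160),.018),("h0",(315.5,300),.018)]: print(n,wray(p,z,W))
P=np.array([ray("top",np.array(p)/2.8+[185,190],.022) for p in [(265,205),(347,203),(350,270),(268,273)]]);print(P,P.mean(0))
gm=[ray("top",np.array(p)/2.8+[185,190],.089) for p in [(367,69),(391,377)]];print(gm)
print("toe",ray("top",np.array((115,400))/2.8+[185,190],.003))
E
```

```text
butt [0.6774 0.1757 0.014 ]
buttend [0.6817 0.176  0.012 ]
h1 [0.6703 0.1749 0.018 ]
h0 [0.5805 0.1686 0.018 ]
[[ 0.5378  0.0255  0.022 ]
 [ 0.5383 -0.0406  0.022 ]
 [ 0.4845 -0.0423  0.022 ]
 [ 0.4831  0.0235  0.022 ]] [ 0.5109 -0.0085  0.022 ]
[array([ 0.6365, -0.0599,  0.089 ]), array([ 0.4018, -0.0747,  0.089 ])]
toe [0.3831 0.1498 0.003 ]
```

drive_tool:
  plan:
    - [[0.15, 0, -0.6, 0, 0, 0], [0, 0, -0.7, 0, 0, 0], [0, 0, -0.7, 0, 0, 0], [0, 0, -0.6, 0, 0, 0], [0, 0, -0.3, 0, 0, 0], [0, 0, -0.15, 0, 0, 0], [0, 0, 0, 0, 0, 0]]

```text
time: 10.95
position: [0.6137, 0.1708, 0.185]
tool_rot: [0.999, 0.037, 0.0, -0.0]
ft_force: [0.1, 0.6, -0.2]
grip_width: 0.0612
```

drive_tool:
  plan:
    - [[0, 0, 0, 0, 0, 0], [0, 0, 0, 0, 0, 0], [0, 0, 0, 0, 0, 0], [0, 0, 0, 0, 0, 0], [0, 0, 0, 0, 0, 0]]
  grip: 1
  force: 60

```text
time: 11.58
position: [0.6136, 0.1708, 0.1852]
tool_rot: [0.999, 0.037, 0.0, -0.0]
ft_force: [-0.1, 1.5, 1.4]
grip_width: 0.0255
```

```bash
python3 - <<'E'
from look import *
st()
E
```

```text
t 11.575 pos [0.6136 0.1708 0.1852] jaw -85.78772684502714 z [ 0.0003  0.0002 -1.    ] grasp [0.6137 0.1709 0.0212] F [-0.062   1.5259  1.4066] w 0.025455839320486794
```

drive_tool:
  plan:
    - [[0, 0, 0.5, 0, 0, 0], [0, 0, 0.8, 0, 0, 0], [0, 0, 0.9, 0, 0, 0], [0, 0, 0.9, 0, 0, 0], [0, 0, 0.9, 0, 0, 0], [0, 0, 0.8, 0, 0, 0], [0, 0, 0, 0, 0, 0]]

```text
time: 12.45
position: [0.6142, 0.1708, 0.3081]
tool_rot: [0.999, 0.037, 0.003, -0.0]
ft_force: [0.6, 0.0, -3.0]
grip_width: 0.0255
```

drive_tool:
  plan:
    - [[-0.28, -0.16, 0, 0, 0, 0.8], [-0.28, -0.16, 0, 0, 0, 0.9], [-0.28, -0.16, 0, 0, 0, 0.9], [-0.28, -0.16, 0, 0, 0, 0.9], [-0.28, -0.16, 0, 0, 0, 0.9], [-0.28, -0.16, 0, 0, 0, 0.9], [-0.28, -0.16, 0, 0, 0, 0.9], [-0.28, -0.16, 0, 0, 0, 0.9]]

```text
time: 13.45
position: [0.5569, 0.1385, 0.3045]
tool_rot: [0.917, 0.399, -0.001, -0.0]
ft_force: [-0.7, -0.4, -2.4]
grip_width: 0.0257
```

drive_tool:
  plan:
    - [[-0.28, -0.14, 0, 0, 0, 0.9], [-0.28, -0.14, 0, 0, 0, 0.9], [-0.28, -0.14, 0, 0, 0, 0.9], [-0.28, -0.14, 0, 0, 0, 0.9], [-0.28, -0.14, 0, 0, 0, 0.9], [-0.28, -0.14, 0, 0, 0, 0.9], [-0.28, -0.14, 0, 0, 0, 0.9], [-0.1, -0.14, 0, 0, 0, 0.9]]

```text
time: 14.45
position: [0.5052, 0.1106, 0.3046]
tool_rot: [0.706, 0.708, -0.001, -0.001]
ft_force: [0.6, -0.0, -2.8]
grip_width: 0.0254
```

drive_tool:
  plan:
    - [[0, 0, 0, 0, 0, 0.6], [0, 0, 0, 0, 0, 0], [0, 0, 0, 0, 0, 0]]

```text
time: 14.82
position: [0.506, 0.1107, 0.3048]
tool_rot: [0.685, 0.729, -0.0, -0.0]
ft_force: [-0.1, 0.0, -2.8]
grip_width: 0.0254
```

```bash
python3 - <<'E'
from look import *
st();W=wpose();np.save("W6.npy",W)
cv2.imwrite("pics/w6.png",camera("wrist")[:,:,::-1])
E
```

```text
t 14.825 pos [0.506  0.1107 0.3048] jaw 3.56137570639714 z [-0.0004  0.     -1.    ] grasp [0.5059 0.1107 0.1408] F [-0.1365  0.0404 -2.84  ] w 0.025443165134823517
```

View pics/w6.png

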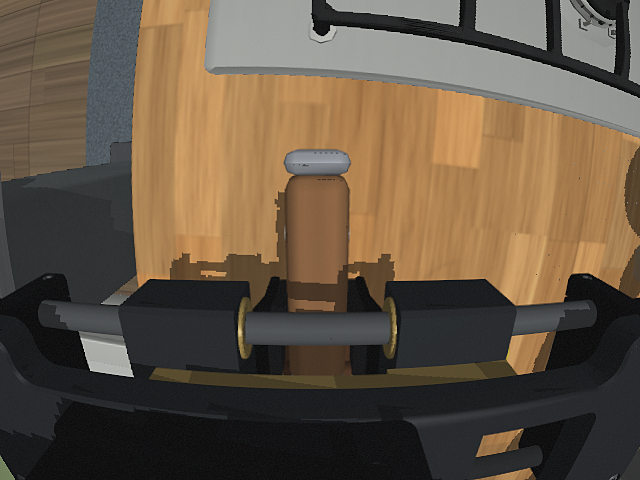

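drive_tool:
  plan:
    - [[0, 0, 0, 0.7, 0.043, 0], [0, 0, 0, 0.8, 0.049, 0], [0, 0, 0, 0.8, 0.049, 0], [0, 0, 0, 0.8, 0.049, 0], [0, 0, 0, 0.71, 0.043, 0], [0, 0, 0, 0, 0, 0], [0, 0, 0, 0, 0, 0]]

```text
time: 15.75
position: [0.5061, 0.1107, 0.305]
tool_rot: [0.671, 0.715, 0.136, -0.144]
ft_force: [-0.1, -0.6, -2.7]
grip_width: 0.0257
```

```bash
python3 - <<'E'
from look import *
st()
im=camera("top")[:,:,::-1];cv2.imwrite("pics/t7.png",cv2.resize(im[190:350,185:465],None,fx=2.8,fy=2.8,interpolation=cv2.INTER_CUBIC))
im=camera("scene")[:,:,::-1];cv2.imwrite("pics/s7full.png",im);cv2.imwrite("pics/s7.png",cv2.resize(im[180:340,190:410],None,fx=3.6,fy=3.6,interpolation=cv2.INTER_CUBIC))
E
```

```text
t 15.75 pos [0.5061 0.1107 0.305 ] jaw 3.6133747524297952 z [-0.0237  0.387  -0.9218] grasp [0.5022 0.1741 0.1538] F [-0.1391 -0.5504 -2.6934] w 0.02573764232786919
```

View pics/t7.png

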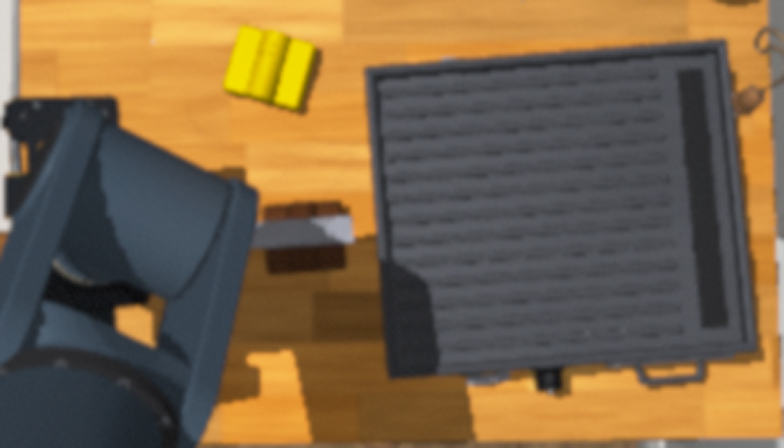

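View pics/s7.png

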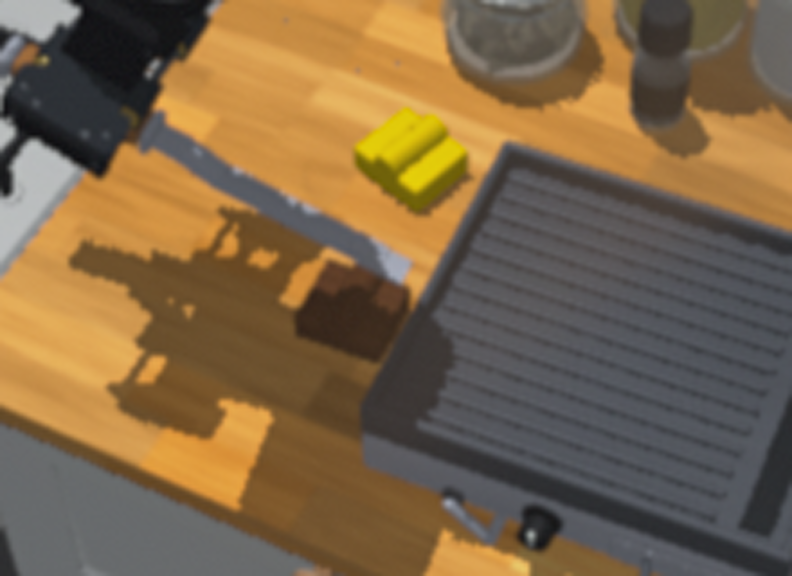

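```bash
python3 - <<'E'
from look import *
np.set_printoptions(precision=4,suppress=True)
def P(n):
    m=camera_model(n);K=m["K"];T=m["world_to_cam"];return K@np.diag([1,-1,-1.])@T[:3]
a=np.array((351,230))/2.8+[185,190]; b=np.array((404,274))/3.6+[190,180]
X=cv2.triangulatePoints(P("top"),P("scene"),a.reshape(2,1),b.reshape(2,1)).ravel();X=X[:3]/X[3]
print(X,proj("top",X)-a,proj("scene",X)-b)
e=np.array([.5147,-.031,.0441]);print(proj("top",e),a,proj("scene",e),b)
E
```

```text
[ 0.5133 -0.0446  0.0745] [-0.4095  0.2239] [ 0.377  -0.0044]
[304.3253 272.5451] [310.3571 272.1429] [298.0316 261.3784] [302.2222 256.1111]
```

```bash
python3 - <<'E'
from look import *
np.set_printoptions(precision=4,suppress=True)
W=np.load("W6.npy");g=np.array([.5059,.1107,.1408])
for r in (150,163,175):
  for dz in (.005,-.0,-.005,-.01,-.02,-.03): 
    q=wray((317,r),g[2]+dz,W)-g;print(r,dz,np.hypot(*q[:2]))
W=np.load("W5.npy");g=np.array([.6093,.1704,.0212])
for z in (0,.006,.012,.018): print(z,[wray((315.5,r),z,W) for r in (141,157)])
E
```

```text
150 0.005 0.06869126443747976
150 -0.0 0.06860080393255427
150 -0.005 0.06851034357292822
150 -0.01 0.06841988335917795
150 -0.02 0.0682389633716252
150 -0.03 0.06805804397456797
163 0.005 0.06379394097771818
163 -0.0 0.06352834486057776
163 -0.005 0.06326274892677375
163 -0.01 0.06299715317862498
163 -0.02 0.06246596224876559
163 -0.03 0.06193477209035092
175 0.005 0.059257421884346635
175 -0.0 0.058829593137162337
175 -0.005 0.058401764621245356
175 -0.01 0.05797393634171568
175 -0.02 0.05711828051306544
175 -0.03 0.056262625695321415
0 [array([0.6818, 0.1761, 0.    ]), array([0.6714, 0.1753, 0.    ])]
0.006 [array([0.6817, 0.176 , 0.006 ]), array([0.6716, 0.1753, 0.006 ])]
0.012 [array([0.6817, 0.176 , 0.012 ]), array([0.6719, 0.1753, 0.012 ])]
0.018 [array([0.6817, 0.176 , 0.018 ]), array([0.6721, 0.1753, 0.018 ])]
```

```bash
python3 - <<'E'
from look import *
np.set_printoptions(precision=4,suppress=True)
im=cv2.imread("pics/s7full.png");cv2.imwrite("pics/s7b.png",cv2.resize(im[200:270,190:320],None,fx=6,fy=6,interpolation=cv2.INTER_CUBIC))
def pl(n,uv,p0,nn):
    m=camera_model(n);K=m["K"];T=m["world_to_cam"];R=T[:3,:3];t=T[:3,3]
    d=R.T@np.array([(uv[0]-K[0,2])/K[0,0],-(uv[1]-K[1,2])/K[1,1],-1.]);o=-R.T@t
    return o+d*((p0-o)@nn)/(d@nn)
nn=np.array([.998,.061,0]);p0=np.array([.511,-.007,0])
for p in [(404,274),(375,255),(295,208),(215,165),(168,140)]:
  print(p,pl("scene",np.array(p)/3.6+[190,180],p0,nn))
# griddle corner check
for X in ([.6368,-.0587,.089],[.4011,-.0744,.089]): print((proj("scene",X)-[190,180])*3.6)
E
```

```text
(404, 274) [ 0.5132 -0.0436  0.0741]
(375, 255) [ 0.512  -0.0231  0.0839]
(295, 208) [0.5085 0.0334 0.1052]
(215, 165) [0.5051 0.0901 0.1221]
(168, 140) [0.503  0.1234 0.1318]
[507.0032 139.5696]
[364.1932 406.394 ]
```

View pics/s7b.png

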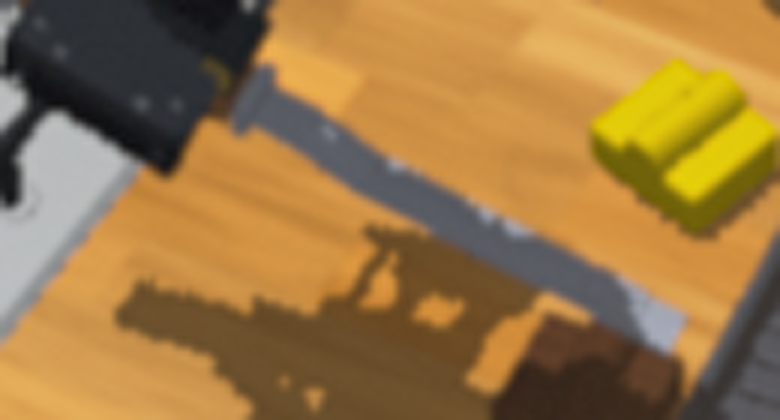

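```bash
python3 - <<'E'
from look import *
W=np.load("W6.npy")
im=cv2.imread("pics/w6.png");hsv=cv2.cvtColor(im,cv2.COLOR_BGR2HSV)
cv2.imwrite("pics/w6c.png",cv2.resize(im[140:310,240:400],None,fx=3.5,fy=3.5,interpolation=cv2.INTER_CUBIC))
K=camera_model("wrist")["K"]
def wproj(p):
    c=np.linalg.inv(W)@np.r_[p,1];x,y,z=c[0],-c[1],-c[2];r=np.hypot(x,y);th=np.arctan2(r,z);return K[:2,2]+K[0,0]*th*np.array([x,y])/r
g=np.array([.5059,.1107,.1408]);a=np.radians(3.5);u=np.array([-np.sin(a),np.cos(a),0]);e=np.array([np.cos(a),np.sin(a),0])
for tilt in (0,.06,.12):
  for L in (.02,.04,.056):
    for top in (.003,-.009):
      p=g+u*(L*np.cos(tilt)-(-top)*0)+np.array([0,0,top-L*np.sin(tilt)])
      A,B=wproj(p-.013*e),wproj(p+.013*e);print(tilt,L,top,A.round(1),B.round(1),(B-A)[0].round(1))
E
```

```text
0 0.02 0.003 [285.2 272. ] [349.2 272. ] 64.0
0 0.02 -0.009 [287.5 262.7] [347.  262.7] 59.5
0 0.04 0.003 [284.  223.9] [350.4 223.9] 66.4
0 0.04 -0.009 [286.5 217.8] [348.  217.8] 61.5
0 0.056 0.003 [283.3 183.2] [351.1 183.2] 67.8
0 0.056 -0.009 [285.9 180.1] [348.6 180.1] 62.7
0.06 0.02 0.003 [285.5 271.1] [349.  271.1] 63.5
0.06 0.02 -0.009 [287.7 261.9] [346.8 261.9] 59.1
0.06 0.04 0.003 [284.5 222.7] [349.9 222.7] 65.3
0.06 0.04 -0.009 [286.9 216.8] [347.5 216.8] 60.6
0.06 0.056 0.003 [284.1 182.5] [350.4 182.5] 66.3
0.06 0.056 -0.009 [286.6 179.5] [347.9 179.5] 61.3
0.12 0.02 0.003 [285.7 270.4] [348.7 270.4] 63.0
0.12 0.02 -0.009 [287.9 261.3] [346.5 261.3] 58.7
0.12 0.04 0.003 [285.1 222. ] [349.4 222. ] 64.3
0.12 0.04 -0.009 [287.4 216.2] [347.1 216.2] 59.7
0.12 0.056 0.003 [284.8 182.4] [349.6 182.4] 64.8
0.12 0.056 -0.009 [287.2 179.5] [347.3 179.5] 60.1
```

View pics/w6c.png

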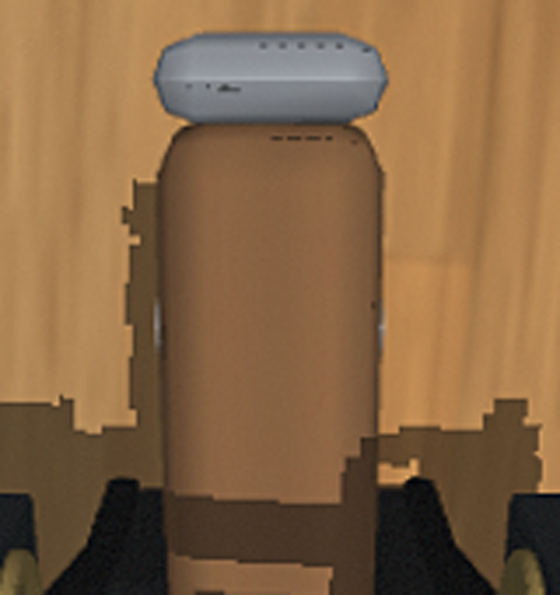

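```bash
python3 - <<'E'
from look import *
st();np.save("W8.npy",wpose())
im=camera("wrist")[:,:,::-1];cv2.imwrite("pics/w8.png",im)
cv2.imwrite("pics/w8c.png",cv2.resize(im[140:310,240:400],None,fx=3.5,fy=3.5,interpolation=cv2.INTER_CUBIC))
E
```

```text
t 15.85 pos [0.5061 0.1109 0.305 ] jaw 3.636004115989926 z [-0.0238  0.3875 -0.9216] grasp [0.5022 0.1744 0.1539] F [ 0.5674 -0.1036 -2.7469] w 0.025288450736097753
```

View pics/w8c.png

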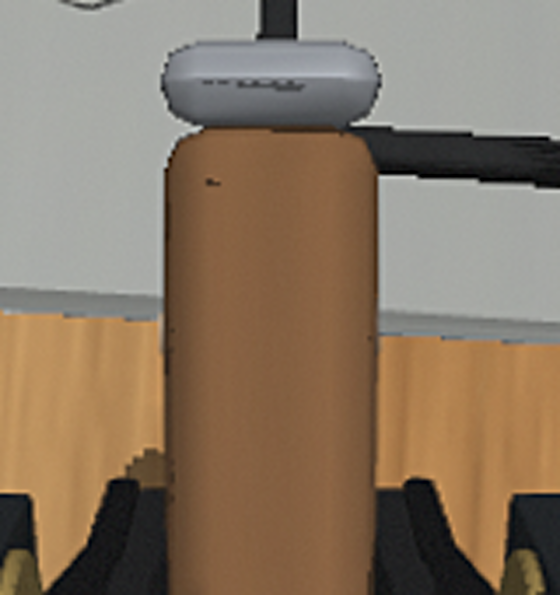

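The bar pivoted about 0.12 rad in the grip during the quick pitch: the toe is about 30 mm higher than planned and the butt correspondingly lower. I'll pitch further, slowly, and re-measure.

drive_tool:
  plan:
    - [[0, -0.06, -0.03, 0.09, 0.005, 0], [0.01, -0.12, -0.06, 0.18, 0.011, 0], [0.01, -0.12, -0.06, 0.2, 0.012, 0], [0.01, -0.12, -0.06, 0.2, 0.012, 0], [0.01, -0.12, -0.06, 0.2, 0.012, 0], [0, -0.12, -0.06, 0.18, 0.011, 0], [0, -0.06, -0.03, 0.1, 0.006, 0], [0, 0, 0, 0, 0, 0]]

```text
time: 16.9
position: [0.5071, 0.0925, 0.2959]
tool_rot: [0.662, 0.704, 0.177, -0.187]
ft_force: [-0.1, 0.2, -1.8]
grip_width: 0.0255
```

```bash
cat >> look.py <<'E'
def P(n):
    m=camera_model(n);K=m["K"];T=m["world_to_cam"];return K@np.diag([1,-1,-1.])@T[:3]
def tri(a,b):
    X=cv2.triangulatePoints(P("top"),P("scene"),np.array(a,float).reshape(2,1),np.array(b,float).reshape(2,1)).ravel();X=X[:3]/X[3];return X,proj("top",X)-a
E
python3 - <<'E'
from look import *
st()
im=camera("top")[:,:,::-1];cv2.imwrite("pics/t9.png",cv2.resize(im[235:315,255:355],None,fx=6,fy=6,interpolation=cv2.INTER_CUBIC))
im=camera("scene")[:,:,::-1];cv2.imwrite("pics/s9.png",cv2.resize(im[200:300,200:330],None,fx=6,fy=6,interpolation=cv2.INTER_CUBIC))
E
```

```text
t 16.9 pos [0.5071 0.0925 0.2959] jaw 3.578185212834508 z [-0.0302  0.4964 -0.8676] grasp [0.5022 0.1739 0.1536] F [-0.1398  0.1596 -1.8464] w 0.025507333388589844
```

View pics/t9.png

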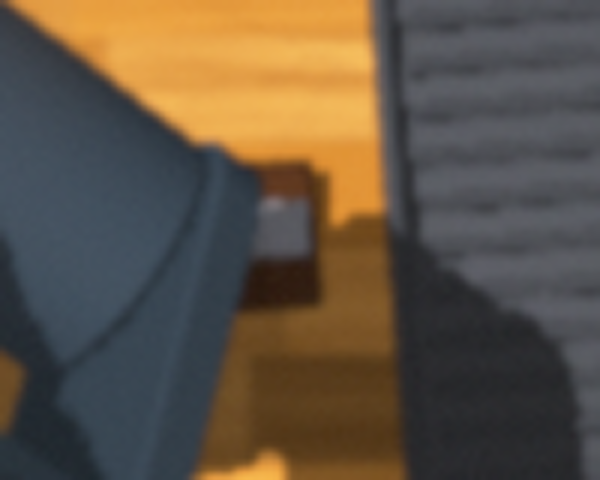

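View pics/s9.png

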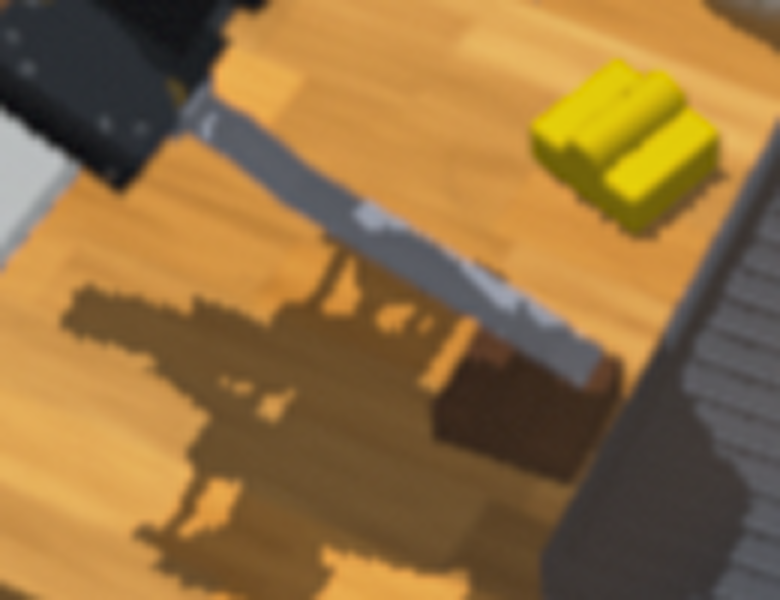

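```bash
python3 - <<'E'
from look import *
np.set_printoptions(precision=4,suppress=True)
print(tri((306.5,273.2),(299.3,261)))
print(tri((306.5,273.2),(299.3,262)),tri((305.8,273.2),(299.3,261)))
E
```

```text
(array([ 0.5127, -0.0359,  0.0509]), array([-0.0997,  0.0543]))
(array([ 0.5129, -0.0357,  0.0465]), array([-0.1025,  0.0559])) (array([ 0.5131, -0.0349,  0.0498]), array([ 0.187 , -0.1016]))
```

drive_tool:
  plan:
    - [[0, -0.13, -0.17, 0, 0, 0], [0.01, -0.13, -0.17, 0, 0, 0], [0.01, -0.13, -0.17, 0, 0, 0], [0.01, -0.13, -0.17, 0, 0, 0], [0.01, -0.13, -0.17, 0, 0, 0], [0.01, -0.13, -0.12, 0, 0, 0], [0, 0, 0, 0, 0, 0], [0, 0, 0, 0, 0, 0]]

```text
time: 18.0
position: [0.5084, 0.0732, 0.2718]
tool_rot: [0.661, 0.705, 0.177, -0.187]
ft_force: [-0.6, -0.7, -2.8]
grip_width: 0.0258
```

```bash
python3 - <<'E'
from look import *
st()
im=camera("top")[:,:,::-1];cv2.imwrite("pics/t10.png",cv2.resize(im[235:315,255:355],None,fx=6,fy=6,interpolation=cv2.INTER_CUBIC))
im=camera("scene")[:,:,::-1];cv2.imwrite("pics/s10.png",cv2.resize(im[200:300,200:330],None,fx=6,fy=6,interpolation=cv2.INTER_CUBIC))
E
```

```text
t 18.0 pos [0.5084 0.0732 0.2718] jaw 3.5977737153180276 z [-0.0301  0.4964 -0.8676] grasp [0.5034 0.1546 0.1295] F [-0.6166 -0.6562 -2.8021] w 0.0258236403422171
```

View pics/t10.png

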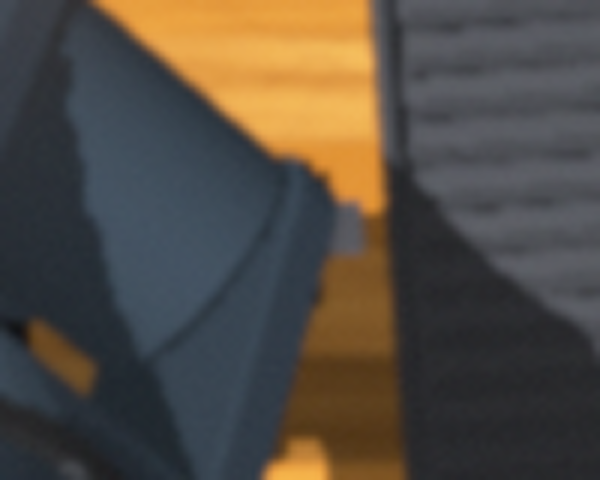

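View pics/s10.png

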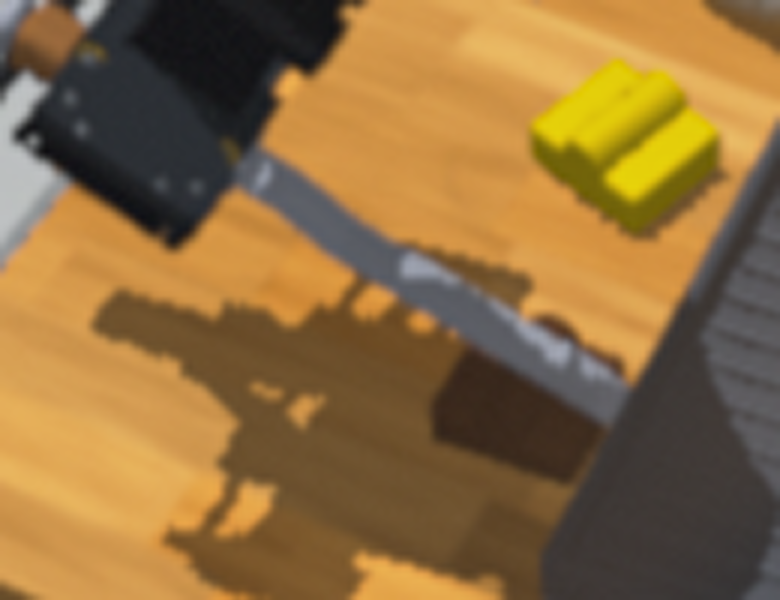

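```bash
python3 - <<'E'
from look import *
np.set_printoptions(precision=4,suppress=True)
print(ray("top",(315.5,273),.022), ray("top",(255+391/6.,273),.089))
for y in (-.055,-.06):
  for z in (.015,.02,.025): print(y,z,(proj("scene",[.513,y,z])-[200,200])*6)
E
```

```text
[ 0.5144 -0.0551  0.022 ] [ 0.5109 -0.0669  0.089 ]
-0.055 0.015 [640.2674 435.7323]
-0.055 0.02 [640.1515 428.4758]
-0.055 0.025 [640.0349 421.18  ]
-0.06 0.015 [651.2721 440.2335]
-0.06 0.02 [651.1857 432.9822]
-0.06 0.025 [651.0988 425.6919]
```

drive_tool:
  plan:
    - [[0, 0, -0.05, 0, 0, 0], [0, 0, -0.05, 0, 0, 0], [0, 0, -0.05, 0, 0, 0], [0, 0, 0, 0, 0, 0], [0, 0, 0, 0, 0, 0]]

```text
time: 18.73
position: [0.5083, 0.0732, 0.268]
tool_rot: [0.661, 0.705, 0.177, -0.187]
ft_force: [0.3, 0.6, -2.6]
grip_width: 0.0255
```

```bash
python3 - <<'E'
from look import *
st();print(robot.get_obs()["moment"])
E
```

```text
t 18.725 pos [0.5083 0.0732 0.268 ] jaw 3.598713187095945 z [-0.0302  0.4963 -0.8676] grasp [0.5034 0.1546 0.1257] F [ 0.3472  0.6299 -2.5605] w 0.02546380040805761
[-0.5355  0.0251 -0.0025]
```

drive_tool:
  plan:
    - [[0, 0, -0.04, 0, 0, 0], [0, 0, -0.04, 0, 0, 0], [0, 0, 0, 0, 0, 0], [0, 0, 0, 0, 0, 0]]

```text
time: 19.23
position: [0.5083, 0.0732, 0.266]
tool_rot: [0.661, 0.705, 0.177, -0.187]
ft_force: [-0.4, -0.1, -2.1]
grip_width: 0.0258
```

```bash
python3 - <<'E'
from look import *
st();print(robot.get_obs()["moment"])
im=camera("scene")[:,:,::-1];cv2.imwrite("pics/s11.png",cv2.resize(im[200:300,200:330],None,fx=6,fy=6,interpolation=cv2.INTER_CUBIC))
E
```

```text
t 19.225 pos [0.5083 0.0732 0.266 ] jaw 3.6012288921089195 z [-0.0302  0.4963 -0.8676] grasp [0.5034 0.1546 0.1237] F [-0.3787 -0.1316 -2.1117] w 0.02575775481566171
[-0.5945  0.0029  0.0345]
```

View pics/s11.png

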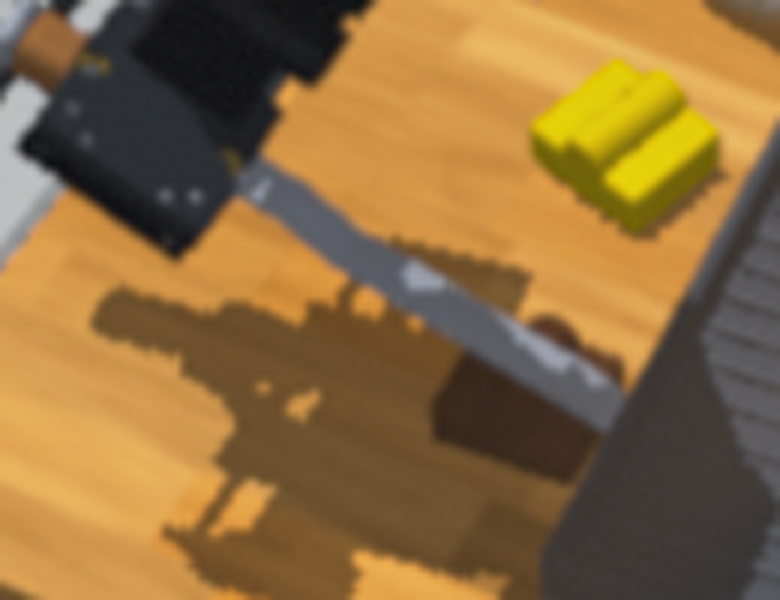

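drive_tool:
  plan:
    - [[0.01, -0.15, -0.06, 0, 0, 0], [0.01, -0.18, -0.07, 0, 0, 0], [0.01, -0.18, -0.07, 0, 0, 0], [0.01, -0.18, -0.07, 0, 0, 0], [0, 0, 0, 0, 0, 0]]

```text
time: 19.9
position: [0.5095, 0.0555, 0.2591]
tool_rot: [0.662, 0.704, 0.177, -0.187]
ft_force: [0.5, 0.1, -2.4]
grip_width: 0.0256
```

```bash
python3 - <<'E'
from look import *
st();print(robot.get_obs()["moment"])
im=camera("top")[:,:,::-1];cv2.imwrite("pics/t12.png",cv2.resize(im[235:315,255:355],None,fx=6,fy=6,interpolation=cv2.INTER_CUBIC))
im=camera("scene")[:,:,::-1];cv2.imwrite("pics/s12.png",cv2.resize(im[200:300,200:330],None,fx=6,fy=6,interpolation=cv2.INTER_CUBIC))
E
```

```text
t 19.9 pos [0.5095 0.0555 0.2591] jaw 3.5528072544150766 z [-0.03    0.4963 -0.8676] grasp [0.5045 0.1369 0.1168] F [ 0.4887  0.0743 -2.3856] w 0.025573472503431036
[-0.5536  0.0207 -0.0286]
```

View pics/t12.png

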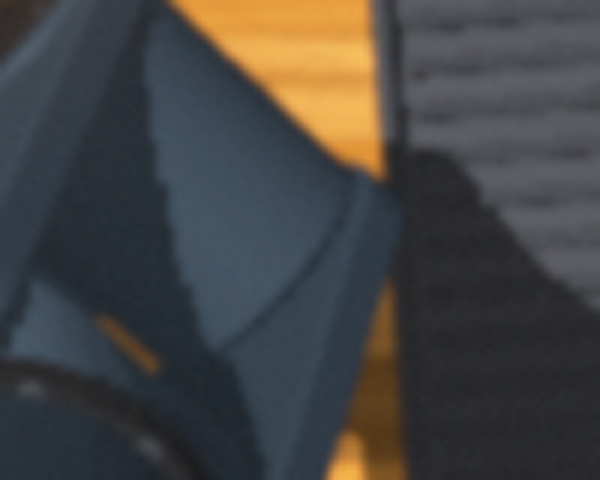

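View pics/s12.png

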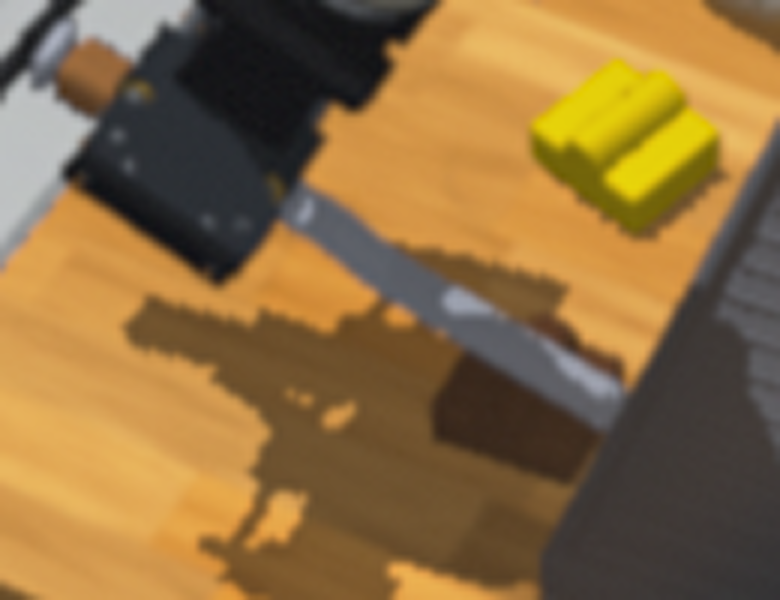

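drive_tool:
  plan:
    - [[0.01, -0.15, -0.06, 0, 0, 0], [0.01, -0.15, -0.06, 0, 0, 0], [0.01, -0.15, -0.06, 0, 0, 0], [0.01, -0.13, -0.05, 0, 0, 0], [0, 0, 0, 0, 0, 0]]

```text
time: 20.62
position: [0.5104, 0.0411, 0.2534]
tool_rot: [0.662, 0.704, 0.177, -0.187]
ft_force: [0.3, -0.0, -2.3]
grip_width: 0.0254
```

```bash
python3 - <<'E'
from look import *
st();print(robot.get_obs()["moment"])
E
```

```text
t 20.625 pos [0.5104 0.0411 0.2534] jaw 3.5725413505420884 z [-0.0301  0.4964 -0.8676] grasp [0.5055 0.1226 0.1111] F [ 0.3409 -0.0086 -2.2567] w 0.025422313568685302
[-0.5353  0.0505  0.02  ]
```

```bash
cat > lev.py <<'E'
import numpy as np
np.set_printoptions(precision=3,suppress=True)
A=np.array([0,.024]); r,a0=np.hypot(.1264,.0871),np.arctan2(.0871,.1264)
def tcp(phi,slide=-.0025/.445):
    g=A+r*np.array([np.cos(a0-phi),np.sin(a0-phi)])+[slide*phi,0]
    t=.519-phi
    return g+.164*np.array([-np.sin(t),np.cos(t)])
def rows(ph):
    for a,b in zip(ph[:-1],ph[1:]):
        d=tcp(b)-tcp(a); k=-(b-a)/np.radians(6)
        print("dx %.3f dy %.3f dz %.3f rx %.3f ry %.4f phi %.3f"%(-.061*d[0]/.025,.998*d[0]/.025,d[1]/.025,.998*k,.061*k,b))
if __name__=="__main__": rows(np.linspace(0,.448,17)); print(tcp(0),tcp(.448))
E
python3 lev.py
```

```text
dx -0.015 dy 0.250 dz -0.054 rx -0.267 ry -0.0163 phi 0.028
dx -0.015 dy 0.248 dz -0.061 rx -0.267 ry -0.0163 phi 0.056
dx -0.015 dy 0.246 dz -0.068 rx -0.267 ry -0.0163 phi 0.084
dx -0.015 dy 0.244 dz -0.075 rx -0.267 ry -0.0163 phi 0.112
dx -0.015 dy 0.242 dz -0.082 rx -0.267 ry -0.0163 phi 0.140
dx -0.015 dy 0.239 dz -0.089 rx -0.267 ry -0.0163 phi 0.168
dx -0.014 dy 0.237 dz -0.096 rx -0.267 ry -0.0163 phi 0.196
dx -0.014 dy 0.234 dz -0.103 rx -0.267 ry -0.0163 phi 0.224
dx -0.014 dy 0.231 dz -0.110 rx -0.267 ry -0.0163 phi 0.252
dx -0.014 dy 0.228 dz -0.116 rx -0.267 ry -0.0163 phi 0.280
dx -0.014 dy 0.225 dz -0.123 rx -0.267 ry -0.0163 phi 0.308
dx -0.014 dy 0.221 dz -0.129 rx -0.267 ry -0.0163 phi 0.336
dx -0.013 dy 0.217 dz -0.136 rx -0.267 ry -0.0163 phi 0.364
dx -0.013 dy 0.214 dz -0.142 rx -0.267 ry -0.0163 phi 0.392
dx -0.013 dy 0.210 dz -0.148 rx -0.267 ry -0.0163 phi 0.420
dx -0.013 dy 0.205 dz -0.154 rx -0.267 ry -0.0163 phi 0.448
[0.045 0.254] [0.138 0.211]
```

First quarter of the lift, then a check.

drive_tool:
  plan:
    - [[-0.015, 0.25, -0.054, -0.267, -0.016, 0], [-0.015, 0.248, -0.061, -0.267, -0.016, 0], [-0.015, 0.246, -0.068, -0.267, -0.016, 0], [-0.015, 0.244, -0.075, -0.267, -0.016, 0], [-0.015, 0.242, -0.082, -0.267, -0.016, 0], [0, 0, 0, 0, 0, 0]]

```text
time: 21.38
position: [0.5084, 0.0725, 0.2456]
tool_rot: [0.672, 0.716, 0.129, -0.137]
ft_force: [-1.6, -5.4, 3.8]
grip_width: 0.0255
```

```bash
python3 - <<'E'
from look import *
st();print(robot.get_obs()["moment"])
im=camera("scene")[:,:,::-1];cv2.imwrite("pics/s13.png",cv2.resize(im[200:350,200:450],None,fx=3.2,fy=3.2,interpolation=cv2.INTER_CUBIC))
E
```

```text
t 21.375 pos [0.5084 0.0725 0.2456] jaw 3.6516919811273443 z [-0.022   0.3688 -0.9292] grasp [0.5048 0.133  0.0932] F [-1.6413 -5.3774  3.7514] w 0.025498029150278618
[-0.4954  0.3846 -0.0634]
```

View pics/s13.png

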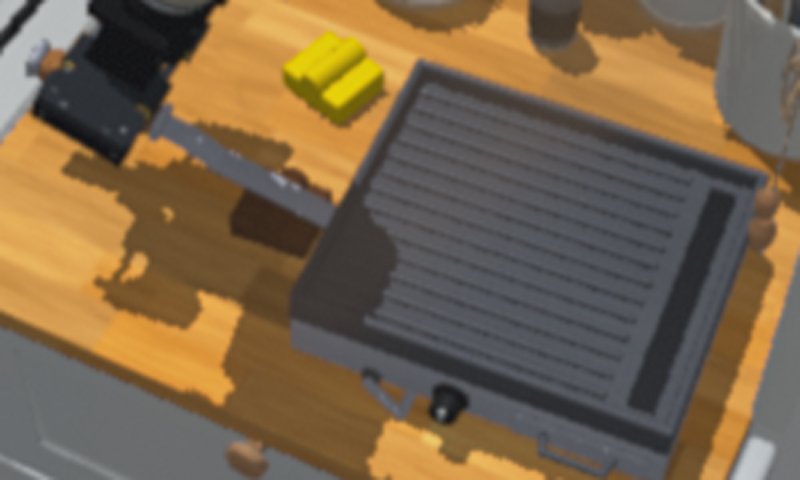

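drive_tool:
  plan:
    - [[-0.015, 0.23, -0.089, -0.267, -0.016, 0], [-0.014, 0.23, -0.096, -0.267, -0.016, 0], [-0.014, 0.23, -0.103, -0.267, -0.016, 0], [-0.014, 0.225, -0.11, -0.267, -0.016, 0], [-0.014, 0.22, -0.116, -0.267, -0.016, 0], [0, 0, 0, 0, 0, 0]]

```text
time: 22.18
position: [0.5067, 0.1011, 0.2329]
tool_rot: [0.679, 0.724, 0.082, -0.087]
ft_force: [-1.5, -3.9, 4.6]
grip_width: 0.0255
```

```bash
python3 - <<'E'
from look import *
st();print(robot.get_obs()["moment"])
im=camera("scene")[:,:,::-1];cv2.imwrite("pics/s14.png",cv2.resize(im[200:350,200:450],None,fx=3.2,fy=3.2,interpolation=cv2.INTER_CUBIC))
E
```

```text
t 22.175 pos [0.5067 0.1011 0.2329] jaw 3.6468465219091435 z [-0.0138  0.2367 -0.9715] grasp [0.5044 0.1399 0.0736] F [-1.4639 -3.9139  4.5874] w 0.02550028285622833
[-0.2752  0.2765 -0.1223]
```

View pics/s14.png

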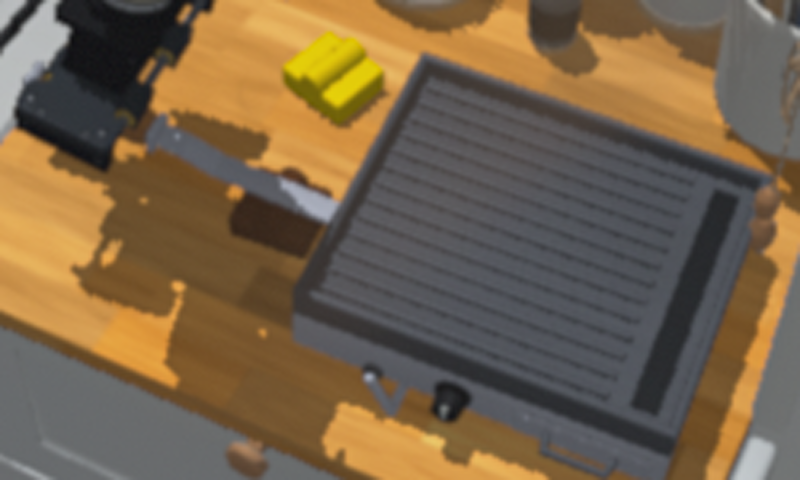

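drive_tool:
  plan:
    - [[-0.014, 0.22, -0.123, -0.267, -0.016, 0], [-0.014, 0.22, -0.129, -0.267, -0.016, 0], [-0.013, 0.217, -0.136, -0.267, -0.016, 0], [-0.013, 0.21, -0.142, -0.267, -0.016, 0], [0, 0, 0, 0, 0, 0], [0, 0, 0, 0, 0, 0]]

```text
time: 22.98
position: [0.5056, 0.1221, 0.2206]
tool_rot: [0.683, 0.727, 0.045, -0.046]
ft_force: [-1.7, -5.8, 13.7]
grip_width: 0.0255
```

```bash
python3 - <<'E'
from look import *
st();print(robot.get_obs()["moment"])
im=camera("scene")[:,:,::-1];cv2.imwrite("pics/s15.png",cv2.resize(im[200:350,200:450],None,fx=3.2,fy=3.2,interpolation=cv2.INTER_CUBIC))
E
```

```text
t 22.975 pos [0.5056 0.1221 0.2206] jaw 3.5693371062339665 z [-0.006   0.1275 -0.9918] grasp [0.5046 0.143  0.058 ] F [-1.7007 -5.8436 13.7331] w 0.02552019678874046
[-0.2668  0.4642 -0.1667]
```

View pics/s15.png

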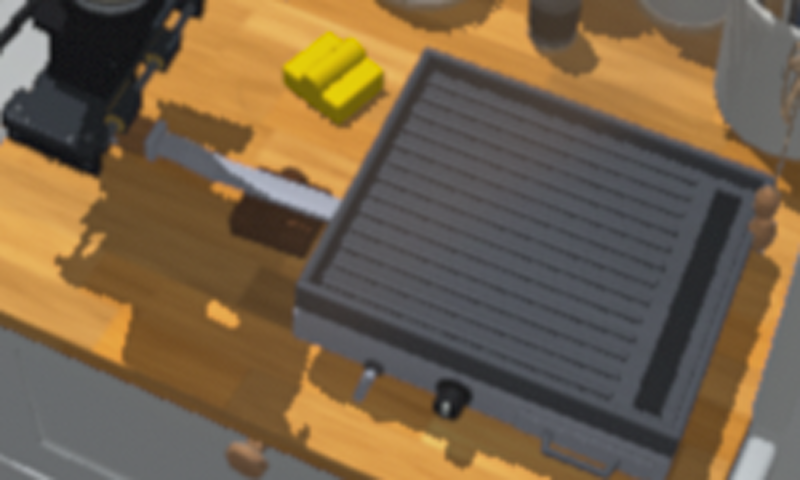

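drive_tool:
  plan:
    - [[-0.013, 0.21, -0.148, -0.267, -0.016, 0], [-0.013, 0.2, -0.154, -0.267, -0.016, 0], [0, 0, 0, 0, 0, 0], [0, 0, 0, 0, 0, 0]]

```text
time: 23.52
position: [0.5051, 0.1323, 0.2133]
tool_rot: [0.684, 0.728, 0.025, -0.025]
ft_force: [-2.0, -7.4, 14.0]
grip_width: 0.0256
```

```bash
python3 - <<'E'
from look import *
st();print(robot.get_obs()["moment"])
im=camera("scene")[:,:,::-1];cv2.imwrite("pics/s16full.png",im);cv2.imwrite("pics/s16.png",cv2.resize(im[260:350,270:400],None,fx=6,fy=6,interpolation=cv2.INTER_CUBIC))
E
```

```text
t 23.525 pos [0.5051 0.1323 0.2133] jaw 3.5569363343381504 z [-0.0021  0.0717 -0.9974] grasp [0.5047 0.1441 0.0497] F [-1.9755 -7.4456 14.0103] w 0.025589747573535843
[-0.4198  0.4434 -0.2442]
```

View pics/s16.png

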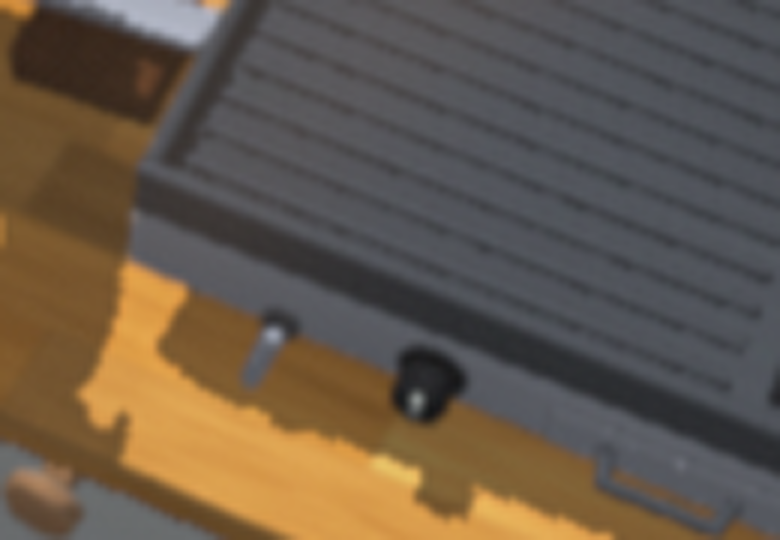

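```bash
python3 - <<'E'
from look import *
np.set_printoptions(precision=3,suppress=True)
a=np.radians(3.5);c=np.array([.5268,-.2045,0]);ex=np.array([np.cos(a),np.sin(a),0]);ey=np.array([-np.sin(a),np.cos(a),0])
def w(x,y,z,t): # tilt about right feet y=-.115
    dy=y+.115; return c+ex*x+ey*(-.115+dy*np.cos(t)-z*np.sin(t))+np.array([0,0,dy*np.sin(t)+z*np.cos(t)])
t=.085
for lean in (-.87,-.3,0,.1,.17,.25):
    p=w(-.126,.075,.028,t); ang=lean
    e=p+.037*(ey*np.sin(ang)+np.array([0,0,-np.cos(ang)]))
    print(lean,(proj("scene",p)-[270,260])*6,(proj("scene",e)-proj("scene",p))*6)
print((proj("scene",w(-.12,.14,.089,t))-[270,260])*6,(proj("scene",w(-.12,.14,.02,t))-[270,260])*6)
for t in (.05,.07,.085,.1):print(t,(proj("scene",w(-.12,.14,.089,t))-[270,260])*6)
E
```

```text
-0.87 [280.915 339.472] [68.799 58.687]
-0.3 [280.915 339.472] [26.086 58.762]
0 [280.915 339.472] [-0.369 51.253]
0.1 [280.915 339.472] [-9.269 47.718]
0.17 [280.915 339.472] [-15.445  44.965]
0.25 [280.915 339.472] [-22.409  41.557]
[137.443 175.158] [128.332 272.397]
0.05 [128.864 185.258]
0.07 [133.66  179.443]
0.085 [137.443 175.158]
0.1 [141.385 170.939]
```

The leg arm at crop (275,335)→(250,385) leans left past upright by about 0.2 rad, which matches fully home. Now I'll let down slowly.

drive_tool:
  plan:
    - [[0.006, -0.1, 0.077, 0.133, 0.008, 0], [0.006, -0.1, 0.077, 0.133, 0.008, 0], [0.006, -0.1, 0.074, 0.133, 0.008, 0], [0.006, -0.105, 0.074, 0.133, 0.008, 0], [0.006, -0.105, 0.071, 0.133, 0.008, 0], [0.006, -0.105, 0.071, 0.133, 0.008, 0], [0, 0, 0, 0, 0, 0]]

```text
time: 24.45
position: [0.506, 0.1172, 0.2241]
tool_rot: [0.683, 0.726, 0.054, -0.056]
ft_force: [-1.6, -3.3, 12.5]
grip_width: 0.0255
```

```bash
python3 - <<'E'
from look import *
st();print(robot.get_obs()["moment"])
im=camera("scene")[:,:,::-1];cv2.imwrite("pics/s17.png",cv2.resize(im[260:350,270:400],None,fx=6,fy=6,interpolation=cv2.INTER_CUBIC))
E
```

```text
t 24.45 pos [0.506  0.1172 0.2241] jaw 3.506032009166555 z [-0.0075  0.156  -0.9877] grasp [0.5047 0.1428 0.0621] F [-1.5563 -3.2685 12.509 ] w 0.02554930623215022
[ 0.0596  0.3759 -0.1364]
```

View pics/s17.png

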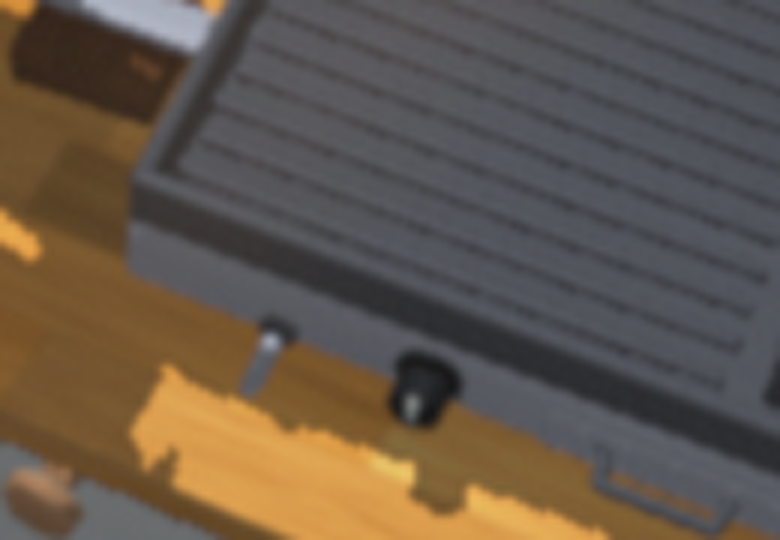

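drive_tool:
  plan:
    - [[0.006, -0.107, 0.068, 0.133, 0.008, 0], [0.006, -0.107, 0.068, 0.133, 0.008, 0], [0.006, -0.11, 0.065, 0.133, 0.008, 0], [0.006, -0.11, 0.065, 0.133, 0.008, 0], [0.007, -0.112, 0.061, 0.133, 0.008, 0], [0.007, -0.112, 0.061, 0.133, 0.008, 0], [0, 0, 0, 0, 0, 0]]

```text
time: 25.38
position: [0.5066, 0.1004, 0.2321]
tool_rot: [0.68, 0.724, 0.082, -0.087]
ft_force: [0.5, -0.6, -2.6]
grip_width: 0.0252
```

```bash
python3 - <<'E'
from look import *
st();print(robot.get_obs()["moment"])
im=camera("scene")[:,:,::-1];cv2.imwrite("pics/s18.png",cv2.resize(im[200:350,200:400],None,fx=4,fy=4,interpolation=cv2.INTER_CUBIC))
E
```

```text
t 25.375 pos [0.5066 0.1004 0.2321] jaw 3.579308749734312 z [-0.0148  0.2371 -0.9714] grasp [0.5042 0.1393 0.0728] F [ 0.4846 -0.5687 -2.5915] w 0.025242688098802084
[-0.3271 -0.0426 -0.0435]
```

View pics/s18.png

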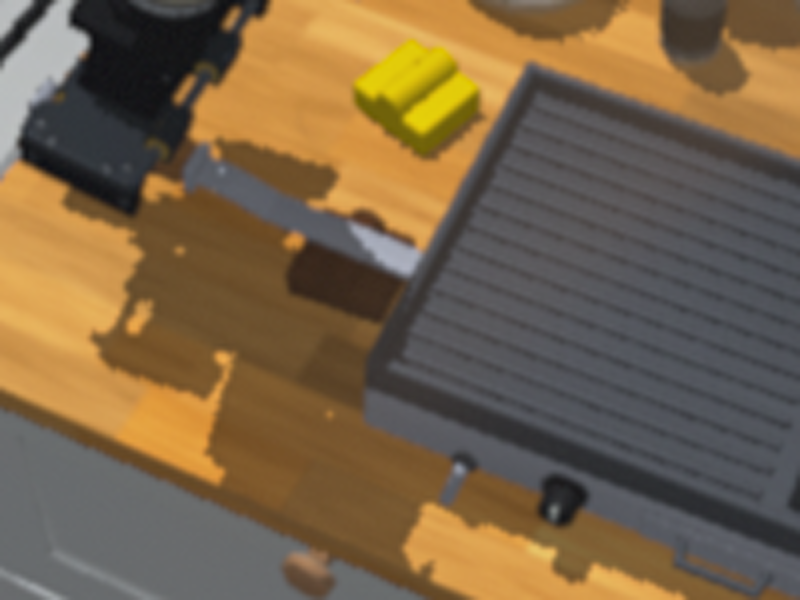

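The handle force is back to the bar's weight, so the griddle rests on the leg. I'll draw the bar out.

drive_tool:
  plan:
    - [[0, 0, 0.05, 0, 0, 0], [-0.01, 0.2, 0.025, 0, 0, 0], [-0.02, 0.35, 0.04, 0, 0, 0], [-0.02, 0.4, 0.045, 0, 0, 0], [-0.02, 0.4, 0.045, 0, 0, 0], [-0.02, 0.3, 0.035, 0, 0, 0], [0, 0, 0, 0, 0, 0]]

```text
time: 26.3
position: [0.5041, 0.1427, 0.2382]
tool_rot: [0.679, 0.724, 0.082, -0.087]
ft_force: [-0.1, -1.1, -2.7]
grip_width: 0.0257
```

```bash
python3 - <<'E'
from look import *
st()
im=camera("scene")[:,:,::-1];cv2.imwrite("pics/s19.png",cv2.resize(im[200:350,200:400],None,fx=4,fy=4,interpolation=cv2.INTER_CUBIC))
E
```

```text
t 26.3 pos [0.5041 0.1427 0.2382] jaw 3.6913266620074454 z [-0.0149  0.2369 -0.9714] grasp [0.5017 0.1815 0.0789] F [-0.1187 -1.1021 -2.7304] w 0.02566331407479703
```

View pics/s19.png

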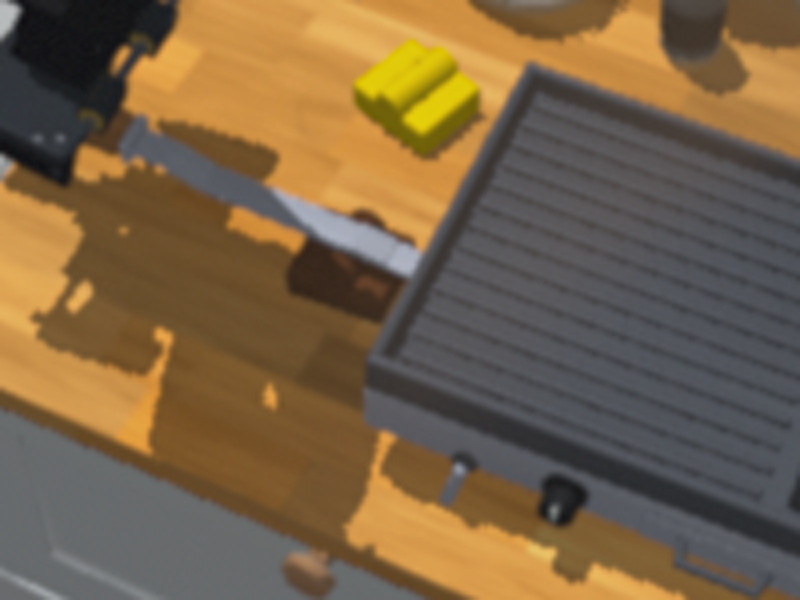

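drive_tool:
  plan:
    - [[-0.01, 0.25, 0.05, 0, 0, 0], [-0.01, 0.25, 0.1, 0, 0, 0], [0, 0, 0.3, 0, 0, 0], [0, 0, 0.6, 0, 0, 0], [0, 0, 0.8, 0, 0, 0], [0, 0, 0.8, 0, 0, 0], [0, 0, 0.4, 0, 0, 0], [0, 0, 0, 0, 0, 0]]

```text
time: 27.35
position: [0.5039, 0.1543, 0.3155]
tool_rot: [0.68, 0.724, 0.083, -0.086]
ft_force: [-0.0, -0.2, -2.3]
grip_width: 0.0255
```

```bash
python3 - <<'E'
from look import *
st()
im=camera("scene")[:,:,::-1];cv2.imwrite("pics/s20.png",cv2.resize(im[180:350,190:400],None,fx=3.8,fy=3.5,interpolation=cv2.INTER_CUBIC))
im=camera("top")[:,:,::-1];cv2.imwrite("pics/t20f.png",im);cv2.imwrite("pics/t20.png",cv2.resize(im[180:350,165:465],None,fx=2.6,fy=2.6,interpolation=cv2.INTER_CUBIC))
E
```

```text
t 27.35 pos [0.5039 0.1543 0.3155] jaw 3.605084288196934 z [-0.0124  0.2369 -0.9715] grasp [0.5019 0.1932 0.1562] F [-0.0158 -0.2294 -2.2888] w 0.02554384709040258
```

View pics/s20.png

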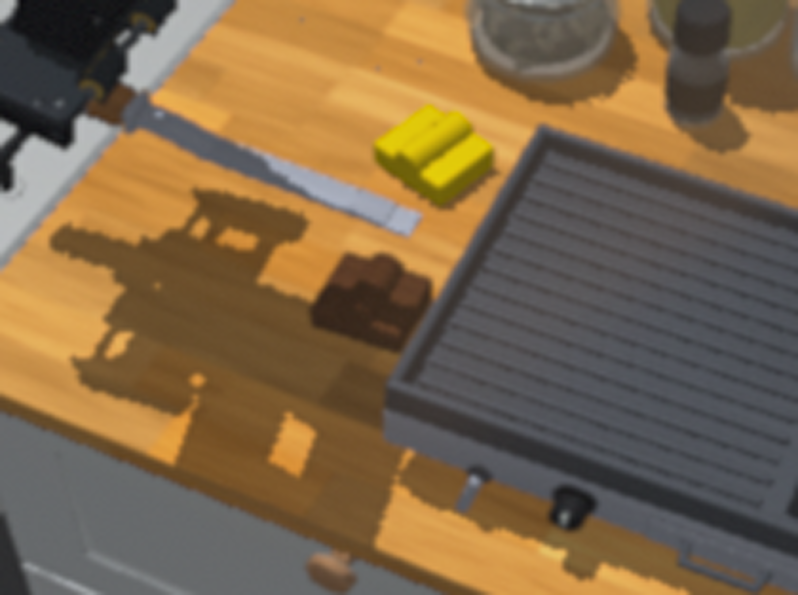

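View pics/t20.png

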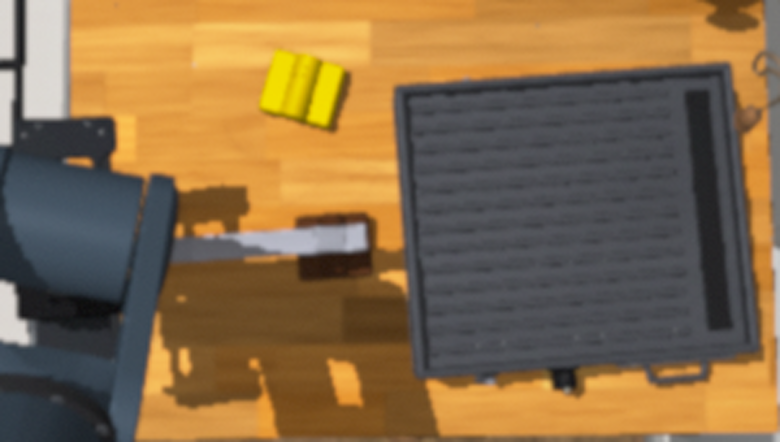

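```bash
python3 - <<'E'
from look import *
np.set_printoptions(precision=4,suppress=True)
X,e=tri((306.2,271.2),(299.7,244));print(X,e)
g=np.array([.5019,.1932,.1562]);print(np.hypot(*(X-g)[:2]),X[2]-g[2])
for th in (.05,.1,.15,.2): print(th,-.232*np.sin(th)-.019*np.cos(th), .232*np.cos(th)-.019*np.sin(th))
E
```

```text
[ 0.5135 -0.038   0.1164] [-0.1663  0.0907]
0.23153486001890092 -0.03977014618725623
0.05 -0.03057142221830173 0.2307604561954893
0.1 -0.04206643180234662 0.22894413142821227
0.15 -0.053456297214659824 0.22655556556416342
0.2 -0.06471254972343779 0.2236007287740619
```

drive_tool:
  plan:
    - [[0, 0.17, 0.03, -0.2, -0.012, 0], [0, 0.17, 0.03, -0.25, -0.015, 0], [0, 0.17, 0.03, -0.25, -0.015, 0], [0, 0.17, 0.03, -0.25, -0.015, 0], [0.1, 0, 0, -0.05, -0.003, -0.4], [0.2, 0, 0, 0, 0, -0.8], [0.2, 0, 0, 0, 0, -0.8], [0.2, 0, 0, 0, 0, -0.8]]

```text
time: 28.45
position: [0.5212, 0.1718, 0.3166]
tool_rot: [0.783, 0.619, 0.052, -0.042]
ft_force: [-0.6, -0.3, -2.0]
grip_width: 0.0258
```

drive_tool:
  plan:
    - [[0.2, 0, 0, 0, 0, -0.8], [0.2, 0, 0, 0, 0, -0.8], [0.2, 0, 0, 0, 0, -0.8], [0.2, 0, 0, 0, 0, -0.8], [0.2, 0, 0, 0, 0, -0.8], [0.2, 0, 0, 0, 0, -0.8], [0.2, 0, 0, 0, 0, -0.8], [0.2, 0, 0, 0, 0, -0.8]]

```text
time: 29.45
position: [0.5611, 0.1718, 0.3164]
tool_rot: [0.943, 0.327, 0.062, -0.022]
ft_force: [0.7, 0.2, -2.3]
grip_width: 0.0252
```

drive_tool:
  plan:
    - [[0.2, 0, 0, 0, 0, -0.8], [0.2, 0, 0, 0, 0, -0.8], [0.2, 0, 0, 0, 0, -0.8], [0.2, 0, 0, 0, 0, -0.8], [0.2, 0, 0, 0, 0, -0.8], [0.2, 0, 0, 0, 0, -0.8], [0.15, 0, 0, 0, 0, -0.5], [0, 0, 0, 0, 0, 0]]

```text
time: 30.45
position: [0.5949, 0.1718, 0.3165]
tool_rot: [0.996, 0.058, 0.066, -0.004]
ft_force: [-0.5, -0.1, -2.3]
grip_width: 0.0254
```

```bash
python3 - <<'E'
from look import *
st()
im=camera("scene")[:,:,::-1];cv2.imwrite("pics/s21.png",cv2.resize(im[180:350,170:380],None,fx=3.8,fy=3.5,interpolation=cv2.INTER_CUBIC))
im=camera("top")[:,:,::-1];cv2.imwrite("pics/t21.png",cv2.resize(im[180:350,165:465],None,fx=2.6,fy=2.6,interpolation=cv2.INTER_CUBIC))
E
```

```text
t 30.45 pos [0.5949 0.1718 0.3165] jaw -83.3458156576465 z [ 0.1318  0.0152 -0.9912] grasp [0.6165 0.1743 0.1539] F [-0.4739 -0.0569 -2.3219] w 0.02537228708766101
```

View pics/s21.png

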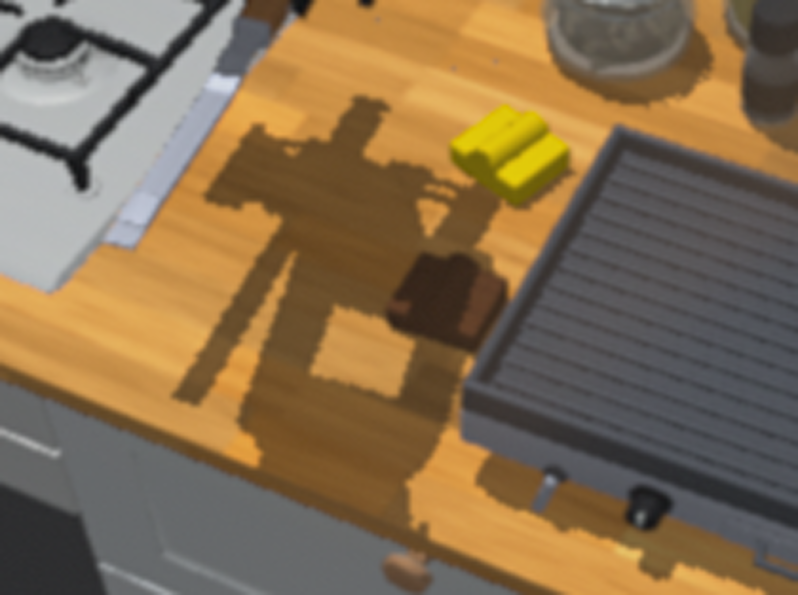

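View pics/t21.png

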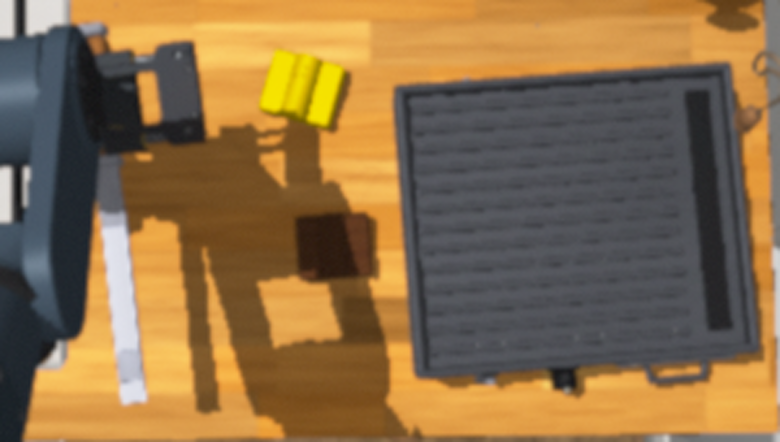

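drive_tool:
  plan:
    - [[0, -0.1, -0.5, 0, 0, 0], [0, -0.1, -0.9, 0, 0, 0], [0, -0.1, -0.9, 0, 0, 0], [0, -0.1, -0.9, 0, 0, 0], [0, 0, -0.8, 0, 0, 0], [0, 0, -0.6, 0, 0, 0], [0, 0, -0.2, 0, 0, 0], [0, 0, 0, 0, 0, 0]]

```text
time: 31.55
position: [0.5951, 0.1614, 0.1972]
tool_rot: [0.996, 0.058, 0.067, -0.004]
ft_force: [0.7, -0.6, -2.8]
grip_width: 0.0254
```

```bash
python3 - <<'E'
from look import *
st()
im=camera("scene")[:,:,::-1];cv2.imwrite("pics/s22.png",cv2.resize(im[180:350,170:380],None,fx=3.8,fy=3.5,interpolation=cv2.INTER_CUBIC))
E
```

```text
t 31.55 pos [0.5951 0.1614 0.1972] jaw -83.38121704649292 z [ 0.1332  0.0154 -0.991 ] grasp [0.6169 0.164  0.0347] F [ 0.6613 -0.6133 -2.804 ] w 0.02536505178078179
```

View pics/s22.png

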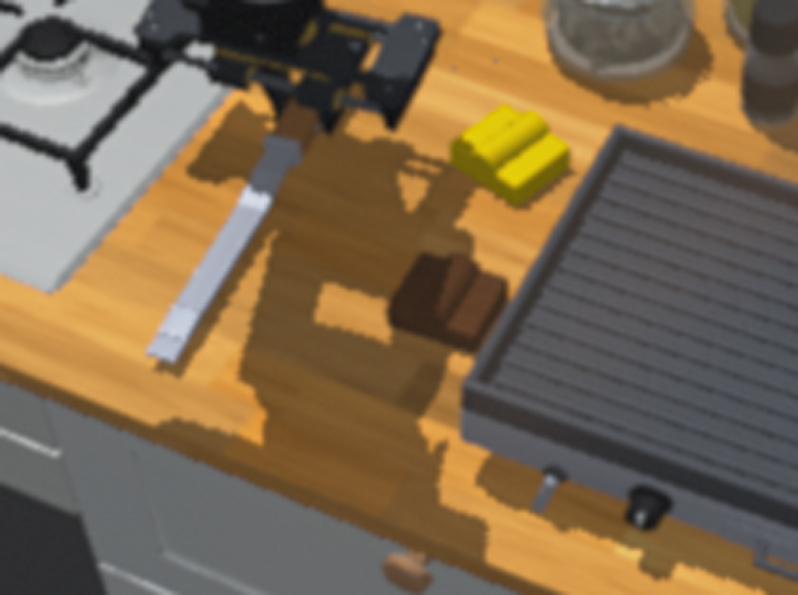

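drive_tool:
  plan:
    - [[0, 0, -0.15, 0, 0, 0], [0, 0, -0.15, 0, 0, 0], [0, 0, -0.12, 0, 0, 0], [0, 0, -0.06, 0, 0, 0], [0, 0, 0, 0, 0, 0]]

```text
time: 32.22
position: [0.595, 0.1614, 0.1852]
tool_rot: [0.996, 0.058, 0.067, -0.004]
ft_force: [-0.3, 0.7, -2.4]
grip_width: 0.0253
```

drive_tool:
  plan:
    - [[0, 0, -0.04, 0, 0, 0], [0, 0, 0, 0, 0, 0]]

```text
time: 32.48
position: [0.595, 0.1614, 0.1844]
tool_rot: [0.996, 0.058, 0.067, -0.004]
ft_force: [-0.4, -0.7, -2.1]
grip_width: 0.0257
```

```bash
python3 - <<'E'
from look import *
st();print(robot.get_obs()["moment"])
E
```

```text
t 32.475 pos [0.595  0.1614 0.1844] jaw -83.38520179159964 z [ 0.1334  0.0154 -0.9909] grasp [0.6169 0.1639 0.0219] F [-0.3556 -0.719  -2.0775] w 0.025678101762125257
[-0.1041  0.3087 -0.0271]
```

drive_tool:
  plan:
    - [[0, 0, -0.03, 0, 0, 0], [0, 0, 0, 0, 0, 0]]

```text
time: 32.72
position: [0.5951, 0.1615, 0.1838]
tool_rot: [0.996, 0.058, 0.067, -0.004]
ft_force: [-0.5, -0.2, -2.0]
grip_width: 0.0254
```

drive_tool:
  plan:
    - [[0, 0, 0, 0, 0, 0], [0, 0, 0, 0, 0, 0], [0, 0, 0, 0, 0, 0], [0, 0, 0, 0, 0, 0]]
  grip: 0.35

```text
time: 33.22
position: [0.5951, 0.1615, 0.1838]
tool_rot: [0.996, 0.058, 0.067, -0.004]
ft_force: [0.2, -0.7, -0.1]
grip_width: 0.0538
```

```bash
python3 - <<'E'
from look import *
st();im=camera("wrist")[:,:,::-1];cv2.imwrite("pics/w23.png",im)
E
```

```text
t 33.225 pos [0.5951 0.1615 0.1838] jaw -83.38516638856518 z [ 0.1337  0.0155 -0.9909] grasp [0.617  0.164  0.0213] F [ 0.2012 -0.6586 -0.0523] w 0.05382929155123419
```

View pics/w23.png

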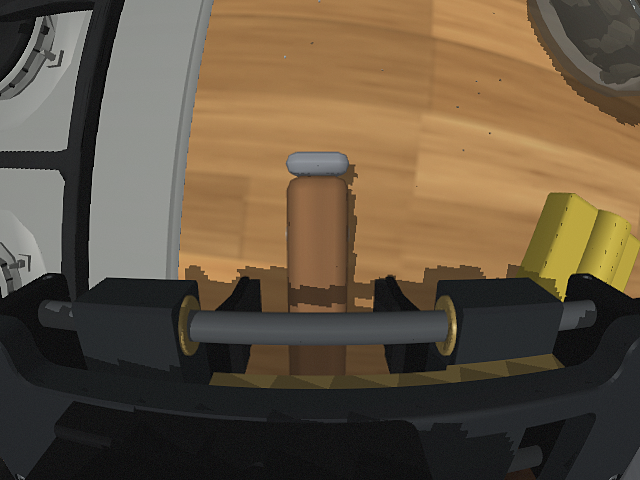

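Released cleanly. I'll retreat along the tool axis, then up and to the left, away from the scene.

drive_tool:
  plan:
    - [[-0.06, 0, 0.4, 0, 0, 0], [-0.1, 0, 0.8, 0, 0, 0], [-0.1, 0, 0.8, 0, 0, 0], [-0.1, 0, 0.9, 0, 0, 0], [-0.1, 0, 1, 0, 0, 0], [-0.2, 0.5, 1, 0, 0, 0], [-0.4, 1, 0.5, 0, 0, 0], [-0.4, 1, 0.3, 0, 0, 0]]

```text
time: 34.28
position: [0.5583, 0.2244, 0.329]
tool_rot: [0.996, 0.057, 0.069, -0.004]
ft_force: [-1.1, 0.2, -0.2]
grip_width: 0.0566
```

drive_tool:
  plan:
    - [[-0.4, 1, 0, 0, 0, 0], [-0.4, 1, 0, 0, 0, 0], [-0.4, 1, 0, 0, 0, 0], [-0.4, 1, 0, 0, 0, 0], [-0.4, 1, 0, 0, 0, 0], [-0.4, 1, 0, 0, 0, 0], [0, 0, 0, 0, 0, 0], [0, 0, 0, 0, 0, 0]]

```text
time: 35.28
position: [0.4985, 0.3736, 0.3272]
tool_rot: [0.996, 0.058, 0.068, -0.004]
ft_force: [-0.6, 0.2, 0.6]
grip_width: 0.0568
```

```bash
python3 - <<'E'
from look import *
st()
im=camera("scene")[:,:,::-1];cv2.imwrite("pics/s24.png",cv2.resize(im[140:350,180:460],None,fx=2.85,fy=2.85,interpolation=cv2.INTER_CUBIC))
im=camera("top")[:,:,::-1];cv2.imwrite("pics/t24f.png",im);cv2.imwrite("pics/t24.png",cv2.resize(im[100:350,165:465],None,fx=2.4,fy=2.4,interpolation=cv2.INTER_CUBIC))
E
```

```text
t 35.275 pos [0.4985 0.3736 0.3272] jaw -83.37121715368119 z [ 0.1345  0.0156 -0.9908] grasp [0.5205 0.3761 0.1647] F [-0.616   0.2128  0.5855] w 0.05677549703341961
```

View pics/s24.png

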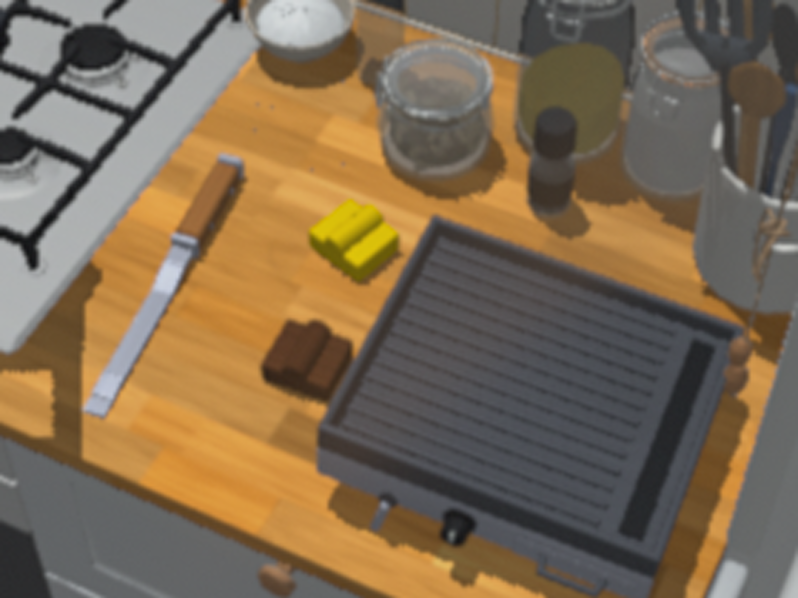

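View pics/t24.png

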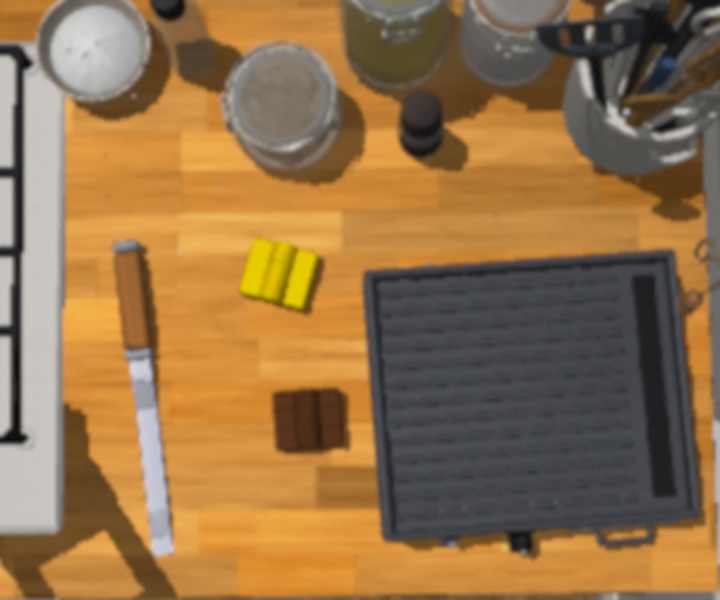

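```bash
python3 - <<'E'
from look import *
im=camera("scene")[:,:,::-1];cv2.imwrite("pics/s25.png",cv2.resize(im[290:340,280:360],None,fx=10,fy=10,interpolation=cv2.INTER_CUBIC))
a=np.radians(3.5);c=np.array([.5268,-.2045,0]);ex=np.array([np.cos(a),np.sin(a),0]);ey=np.array([-np.sin(a),np.cos(a),0])
def w(x,y,z,t):
    dy=y+.115; return c+ex*x+ey*(-.115+dy*np.cos(t)-z*np.sin(t))+np.array([0,0,dy*np.sin(t)+z*np.cos(t)])
for lean in (0,.1,.17,.25):
    p=w(-.126,.075,.028,.067);e=p+.037*(ey*np.sin(lean)-np.array([0,0,np.cos(lean)]))
    print(lean,(proj("scene",p)-[280,290])*10,(proj("scene",e)-proj("scene",p))*10)
for t in(0,.05,.067,.085): print(t,(proj("scene",w(-.12,.14,.02,t))-[280,290])*10)
E
```

```text
0 [365.01267407 272.58037911] [-0.54614935 85.10506792]
0.1 [365.01267407 272.58037911] [-15.34761264  79.22127647]
0.17 [365.01267407 272.58037911] [-25.62023378  74.6412153 ]
0.25 [365.01267407 272.58037911] [-37.202699    68.97237421]
0 [106.29111597 201.06698065]
0.05 [109.84890057 173.13525842]
0.067 [111.64973107 163.79427601]
0.085 [113.88686465 153.99568985]
```

View pics/s25.png

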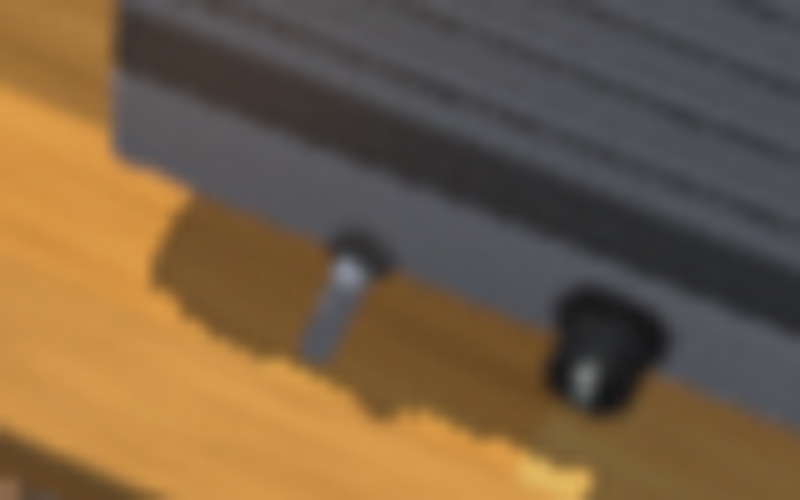

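The leg leans about 0.18 rad past upright, which is fully home. The lower corner of the box at (117,158) matches the edge standing about 37 mm high.

```bash
python3 - <<'E'
from rig import robot
print(robot.hand_in())
E
```

```text
the job is handed in; nothing more can be done
None
```

The griddle is propped on its drop leg, the bar is out and lying flat, and I handed the job in at about 35 s of the 72 s allowed.

I stood the dark block about 60 mm out from the left edge. I then laid the bar over it with the toe about 20 mm under the edge, levered the edge up until the leg swung over, and let it down slowly. After that I drew the bar out, laid it flat near where it started, and backed the arm off.

**Last checks, all by camera:**
- **Leg:** it leans about 0.18 rad past upright, which matches fully home. The edge stands about 37 mm above the worktop.
- **Griddle:** its right corners shifted by about 1 pixel (roughly 2 mm), which is within measuring error.
- **Jar and pepper grinder:** both stand upright and look unmoved in the picture. I did not measure their positions.
- **Bar:** it lies flat near the hob, well clear of the griddle. The wrist force read near zero once I let go.

**Disagreements:**
- **Slip in the grip:** the bar turned about 0.12 rad in the fingers during the first fast tilt. I saw it in the pictures and corrected it by tilting further, slowly.
- **Camera offset:** the top camera read positions about 3 to 4 mm to the right of what the wrist camera and grasps gave, so I used an offset.

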